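# Hang bisque napkin rings on the drying rod and cap it

## Robot

A 7-joint arm with a two-finger parallel gripper is mounted at the origin on the work surface. World frame = base frame: x ahead of the robot, y to its left, z up, the work surface at z = 0. Lengths are in m, angles in rad, forces in N, time in s.
With the tool pointing down it reaches from about 0.4 to 0.85 m from the base axis. Payload 4.5 kg.
Tool frame: the origin (TCP) lies on the centre line of the jaws, within the pads' length; the fingertips stand 14 mm ahead of it and the grasp point (between the pads) lies 5 mm behind it; y points along the fingers, z is the direction in which the jaws open and shut, and the axes are right-handed (so a half turn about y gives the same grasp; the last joint's range is limited). The gripper opens to 88 mm and grips with 3 to 60 N. Pads are 18 mm wide; open, the fingers measure 123 mm over their backs; the gripper's body (75 mm by 187 mm) begins 45 mm behind the grasp point.
Start: joints at [1.205, 0.689, -0.195, 1.565, 0.157, 0.902, -0.215], TCP at [0.243, -0.576, 0.253] pointing down, gripper open.
Joint ranges: [-3.01, 3.01], [-0.46, 2.08], [-1.47, 1.51], [0.13, 2.56], [-1, 4.14], [0.04, 2.09], [-2.66, 2.66]. Speed limits (rad/s): [2.57, 2.57, 3.14, 3.14, 3.14, 3.14, 3.14].

## Interface

Orientations are given as a unit quaternion [x, y, z, w].
In Python, from plant import get_state, imaging, job gives the robot as it stands.
- The arm moves only by the tool send_rows, never from a script. Its argument "motion" is a list that holds one entry, the list of rows, each a list of 7 numbers: the turn, a rotation vector about the tool's x, y, z scaled (see below), then the shift along the tool's x, y, z scaled (see below), then the gripper's target within -1 to 1 (shut at 1, half-way at 0, fully open at -1). In form: [[[rx, ry, rz, tx, ty, tz, gripper], ...]]. A call has exactly 5 rows; each row shifts and turns the commanded pose from where the row before left it, along the tool's axes as they then stand; what a row does not reach is not made up. The controller multiplies each number of a shift by 0.02 m and each number of a turn by 0.08 rad. A row lasts 1/12 s, in which the tool goes at most 41.7 mm and 7.16 degrees, less where a joint would pass 70% of its speed; a pose out of reach is approached as far as the arm can. A call with a number of a shift or a turn outside -1 to 1 is refused whole. A call with a gripper value outside its range is refused whole. The fingers move at their own pace and stop on an object; "force" is the grip in N (left out, the last holds). Time passes only in rows, so rows that do not move let the fingers close, or fill a call up. It gives the time, the measured TCP pose, the force and the opening at its end, in the units of the state.
- get_state(): the state, without advancing time (a new reading comes with each control period).
- imaging.snapshot(name): name is "side" or "top"; returns a dict with "img" (480x640x3 uint8, red, green, blue), "camera_matrix" (3x3 intrinsics, pixels), "R" (3x3) and "t" (3): a world point X has camera coordinates R X + t. Camera axes: x right, y down, z forward; pixel columns grow to the right and rows downward; lengths in m; the calibration is good to about 2 mm. A picture is of the moment at which its call begins. There is no depth.
- job.finish_job(): hands the job in, once; it reports no verdict.
The state is a dict: "clock": time; "q": joint angles; "qd": joint speeds; "joint_torque": joint torques, N m; "tool_pos": TCP position; "eef_rot": TCP orientation; "contact_force": force on the tool from outside, world axes, zero at the start; "moment": the same for the moment, N m; "opening": opening from 0.0 (shut) to 1.0 (fully open).
Only numpy, scipy, OpenCV 4.12 (cv2) and the standard library are available. Lean on these libraries where they do the work, as an engineer would, in place of code of your own. Each camera call takes 0.05 s, during which the arm holds its last target.

## Task

Hang the two bisque napkin rings on the horizontal rod of the drying stand: the eight-sided ring first, so that it is the inner one nearest the post, and then the square ring. Let each hang freely before taking up the next, and finish by sliding the wooden end cap over the rod's free end until it is fully home.

Things in the scene. Friction and masses are not known exactly. Their poses are not given: they have to be found in the camera images.
- stand: Fixed wooden stand, level steel rod 12 mm thick sticking out of a post. Origin on the table under the post's centre, z up. The rod runs along the stand's -y: axis at x = 0, 130 mm up, free tip at y = -200 mm. Post 40 (x) by 30 mm (y), face at y = -15, top 145 mm up; base board 120 (x) by 100 mm (y from -40 to 60), 20 thick.
- eight_ring: Pinkish bisque ring, eight flat sides, standing on one; 60 mm across flats, 36 long, through hole 40 across. Origin mid-hole (30 mm up at the start); y along the hole (at the start within 0.35 rad of world y), x level, z up. Flats facing -x and +x, 25 mm tall, are good to grip. About 110 g. Hung on the rod, its origin is 14 mm below the rod's axis.
- square_ring: Pinkish bisque ring of square outline, 50 by 50 mm, 28 long, square through hole 34 wide. Origin mid-hole (25 mm up at the start); y along the hole (at the start within 0.35 rad of world y), x level, z up. Flat sides face -x and +x. About 70 g. Hung on the rod, its origin is 11 mm below the rod's axis.
- cap: Pale wooden block 46 by 46 mm, 52 long; square blind hole 32 wide, 40 deep in its +y end; knob 20 mm thick, 15 long on the closed -y end. Origin at the block's centre (23 mm up at the start); y towards the mouth (at the start within 0.35 rad of world +y, to the stand), z up. About 70 g. Fully home its origin is 14 mm inward of the rod's tip and hangs 10 mm below the rod's axis.
There are look-alikes about, which are no part of the job. Leave any purple look-alike of the eight_ring alone.

How it is judged:
On the way, in this order (a step that is already met when the one before it is completed fails the run):
1. the eight-sided ring hangs on the rod, let go, with the square ring not on the rod (x of eight_ring in the frame of stand between -0.022 and 0.022 m and y of eight_ring in the frame of stand between -0.188 and -0.02 m and z of eight_ring in the frame of stand between 0.1 and 0.145 m and not (x of square_ring in the frame of stand between -0.022 and 0.022 m and y of square_ring in the frame of stand between -0.188 and -0.02 m and z of square_ring in the frame of stand between 0.1 and 0.145 m) and linear speed of eight_ring below 0.03 m/s and contact force between the fingers and eight_ring below 0.2 N), for 0.2 s.
2. the square ring hangs on the rod too, outside the eight-sided one, let go (x of eight_ring in the frame of stand between -0.022 and 0.022 m and y of eight_ring in the frame of stand between -0.188 and -0.02 m and z of eight_ring in the frame of stand between 0.1 and 0.145 m and x of square_ring in the frame of stand between -0.022 and 0.022 m and y of square_ring in the frame of stand between -0.188 and -0.02 m and z of square_ring in the frame of stand between 0.1 and 0.145 m and linear speed of square_ring below 0.03 m/s and contact force between the fingers and square_ring below 0.2 N), for 0.2 s.
At the end, for the whole second after the job is handed in: Both rings hang on the rod, each wholly inward of the rod's tip and within 22 mm of it sideways, the eight-sided one nearest the post; the cap is on the rod's end, within 12 mm of fully home and within 0.4 rad of the rod's direction; all released and at rest (under 0.03 m/s) (all of step 2 and x of cap in the frame of stand between -0.02 and 0.02 m and y of cap in the frame of stand between -0.198 and -0.15 m and z of cap in the frame of stand between 0.102 and 0.148 m and angle between the y axis of cap and the y axis of stand, either way round below 0.4 rad and linear speed of each of eight_ring, cap below 0.03 m/s and contact force between the fingers and eight_ring below 0.2 N and contact force between the fingers and cap below 0.2 N); the robot touches nothing.
It fails at once if the square ring is on the rod without the eight-sided ring inside of it ((x of square_ring in the frame of stand between -0.022 and 0.022 m and y of square_ring in the frame of stand between -0.188 and -0.02 m and z of square_ring in the frame of stand between 0.1 and 0.145 m) and not (x of eight_ring in the frame of stand between -0.022 and 0.022 m and y of eight_ring in the frame of stand between -0.188 and -0.02 m and z of eight_ring in the frame of stand between 0.1 and 0.145 m)).
It also fails if it takes over 66 s, if anything falls off the work surface, if the arm or the gripper's body presses on something with over 40 N, if the wrist force passes 120 N, or if a joint passes its speed limit or range.

## Working session

There is one attempt and no reset: what is moved stays moved. The work goes in short steps, Python scripts to look and compute and a tool call to move; the robot and the scene stay as the last step left them, time stands still between calls to the robot, and variables do not carry over. Pictures are saved under pics/ and viewed, and the job is handed in when it is done.

Besides the shell and the picture viewer there is one more tool, called after "Call:" as a command line: name --argument value ..., lists and objects as JSON in quotes. send_rows: Moves the arm, as the interface text tells. Its arguments: {"type":"object","properties":{"motion":{"type":"array"},"force":{"type":"number"}},"required":["motion"]}

```bash
mkdir -p pics; ls
python3 - <<'E'
from plant import get_state, imaging
import cv2,numpy as np
s=get_state(); print(s)
for n in("side","top"):
    d=imaging.snapshot(n); cv2.imwrite(f"pics/{n}0.png",d["img"][:,:,::-1]); np.savez(f"pics/{n}0.npz",**d)
    print(n,d["camera_matrix"].tolist(),np.round(d["R"],4).tolist(),d["t"], -d["R"].T@d["t"])
E
```

```text
pics
{'clock': 0.0, 'q': array([ 1.20477997,  0.68999207, -0.1944978 ,  1.56633571,  0.15730158,
        0.90249502, -0.21508732]), 'qd': array([-2.55662129e-05, -4.20268428e-04, -7.04672698e-06,  6.01770707e-04,
        1.22981248e-03, -2.29320946e-04, -6.77948580e-04]), 'joint_torque': array([ 8.17318451e-04, -5.27563834e+01, -1.26690131e+00, -1.53428346e+01,
       -5.28004928e-02,  6.67666522e-03,  1.34150887e-04]), 'tool_pos': array([ 0.24299336, -0.57517362,  0.25190677]), 'eef_rot': array([-0.14062447,  0.69364375, -0.69239302,  0.1402676 ]), 'contact_force': array([-1.10193925,  1.0591905 , -0.44547195]), 'moment': array([-0.03753008, -0.00518323, -0.04205033]), 'opening': 1.0036969727701943}
side [[565.353204346134, 0.0, 316.2434200482821], [0.0, 565.353204346134, 240.31695948435134], [0.0, 0.0, 1.0]] [[-0.7283, -0.6852, -0.0139], [-0.4565, 0.5001, -0.7359], [0.5112, -0.5296, -0.677]] [0.36341995 0.26827567 0.75730541] [1.76200539e-05 5.15885982e-01 7.15135671e-01]
top [[570.7912042391029, 0.0, 317.18190420279234], [0.0, 570.7912042391029, 240.43182477830484], [0.0, 0.0, 1.0]] [[-0.017, -0.9998, -0.0051], [-0.9757, 0.0177, -0.2185], [0.2185, 0.0013, -0.9758]] [-0.00351203  0.51233998  0.98073245] [ 0.28550864 -0.01385564  1.06894039]
```

View pics/side0.png

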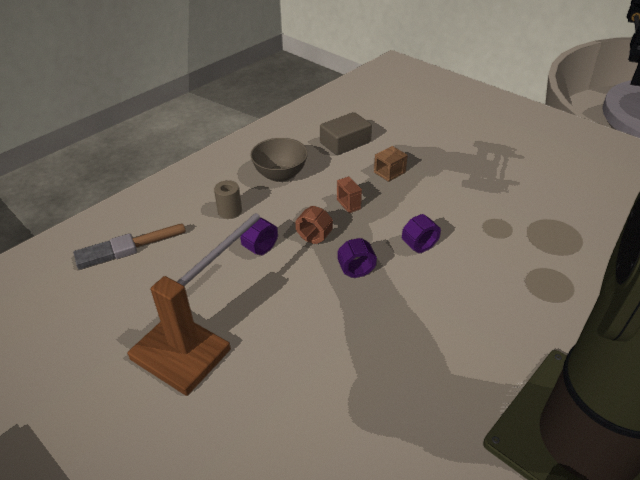

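View pics/top0.png

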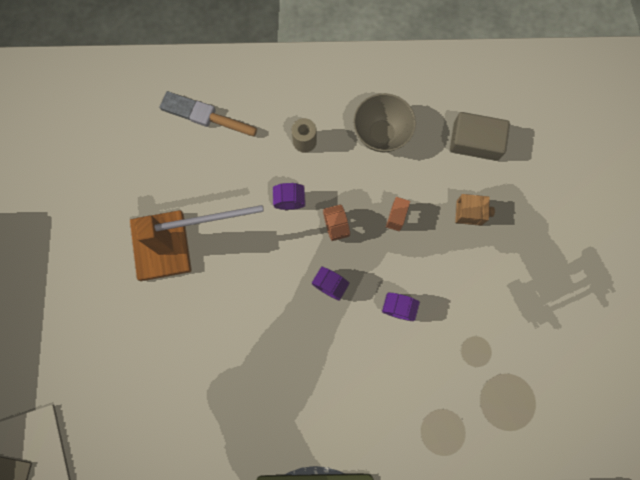

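Side: stand post (172,310), rod from (180,283) to (257,217); pinkish eight-sided ring (314,225), pinkish square ring (348,194), wooden cap (390,163); three purple look-alikes at (259,236), (356,258), (421,233). Top: eight-sided (337,222), square (399,213), cap (473,209). I'll confirm these in an enlarged crop.

Run:
```python
import cv2,numpy as np
a=cv2.imread("pics/side0.png")[130:280,220:450]; b=cv2.imread("pics/top0.png")[170:320,110:510]
a=cv2.resize(a,None,fx=3.4,fy=3.4,interpolation=cv2.INTER_CUBIC); b=cv2.resize(b,None,fx=2,fy=2,interpolation=cv2.INTER_CUBIC)
cv2.imwrite("pics/cs.png",a);cv2.imwrite("pics/ct.png",b)
for n in("side","top"):
    h=cv2.cvtColor(cv2.imread(f"pics/{n}0.png"),cv2.COLOR_BGR2HSV)
    m=cv2.inRange(h,(0,110,60),(16,255,255)); k,l,st,c=cv2.connectedComponentsWithStats(m)
    for i in range(1,k):
        if st[i,4]>60: print(n,st[i],c[i].round(1),np.mean(h[l==i],0).round())
```

```text
side [374 146  33  35 714] [389.6 162.4] [ 13. 128.  96.]
side [337 177  25  36 674] [348.7 194.2] [  9. 138.  98.]
side [295 206  38  38 822] [313.5 223.5] [  9. 138.  99.]
side [133 224  52  21 453] [159.6 234.2] [ 13. 128. 109.]
side [ 128  276  102  119 4800] [173.8 343.4] [ 12. 162. 100.]
top [210 113  46  22 387] [232.6 123.9] [ 15. 128. 140.]
top [456 194  38  31 855] [472.8 208.5] [ 15. 128. 130.]
top [386 197  24  34 479] [397.7 213.4] [ 11. 135. 135.]
top [324 205  25  35 646] [336.1 221.8] [ 10. 134. 125.]
top [ 130  211   61   69 3098] [158.8 246.7] [ 14. 158. 118.]
```

View pics/cs.png

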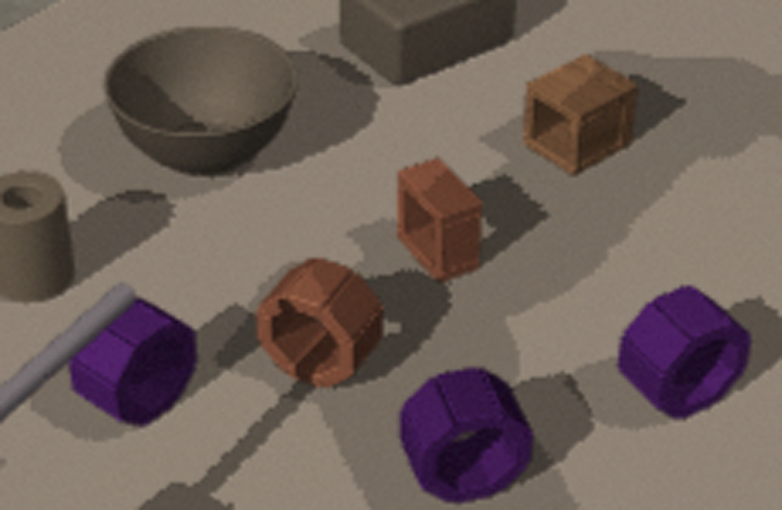

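View pics/ct.png

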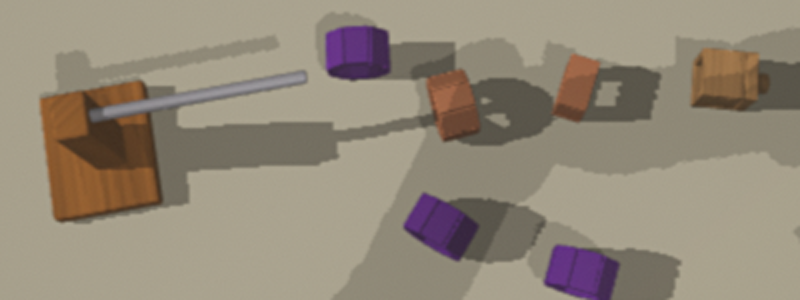

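Crop confirms: the only pinkish octagon is the eight-sided ring, the only pinkish square frame is the square ring, and the wooden block with knob is the cap. Now zoomed crops for corner picking.

```bash
cat > h.py <<'E'
import numpy as np,cv2
from scipy.spatial.transform import Rotation as Rn
def load(n): return dict(np.load(f"pics/{n}.npz"))
def ray(d,p):
    v=np.linalg.solve(d["camera_matrix"],[p[0],p[1],1.0]); return -d["R"].T@d["t"], d["R"].T@v
def plane(d,p,z):
    o,v=ray(d,p); return o+v*(z-o[2])/v[2]
def proj(d,X):
    c=d["R"]@np.asarray(X)+d["t"]; u=d["camera_matrix"]@c; return u[:2]/u[2]
def tri(d1,p1,d2,p2):
    P=[d["camera_matrix"]@np.c_[d["R"],d["t"]] for d in(d1,d2)]
    X=cv2.triangulatePoints(P[0],P[1],np.array(p1,float).reshape(2,1),np.array(p2,float).reshape(2,1))[:,0]; return X[:3]/X[3]
def crop(f,out,x0,y0,w,h,k,step=5):
    a=cv2.imread(f)[y0:y0+h,x0:x0+w]; a=cv2.resize(a,None,fx=k,fy=k,interpolation=cv2.INTER_CUBIC)
    for x in range(x0-x0%step+step,x0+w,step):
        cv2.line(a,(int((x-x0+.5)*k),0),(int((x-x0+.5)*k),6),(255,255,255),1)
        if x%(2*step)==0: cv2.putText(a,str(x),(int((x-x0+.5)*k)-10,18),0,.4,(255,255,255),1)
    for y in range(y0-y0%step+step,y0+h,step):
        cv2.line(a,(0,int((y-y0+.5)*k)),(6,int((y-y0+.5)*k)),(255,255,255),1)
        if y%(2*step)==0: cv2.putText(a,str(y),(8,int((y-y0+.5)*k)+4),0,.4,(255,255,255),1)
    cv2.imwrite(out,a); return a
E
python3 - <<'E'
from h import *
d=load("top0")
# yaw/pos: coloured masks refine
T=[crop("pics/top0.png","pics/z.png",x,y,50,50,8) for x,y in((312,197),(374,190),(450,185),(225,190))]
cv2.imwrite("pics/z1.png",np.vstack([np.hstack(T[:2])]));cv2.imwrite("pics/z2.png",np.hstack(T[2:]))
for n,p,z in(("e",(336.,222),.06),("s",(398,213),.05),("c",(473,208),.046),("p1",(289,192),.06),("tip",(262,209),.13),("rodin",(160,227),.13)): print(n,plane(d,p,z))
E
```

```text
e [ 0.5452753  -0.04743193  0.06      ]
s [ 0.56291153 -0.16270981  0.05      ]
c [ 0.57105019 -0.3029408   0.046     ]
p1 [0.60404471 0.03796205 0.06      ]
tip [0.55247742 0.0806669  0.13      ]
rodin [0.52397164 0.25370485 0.13      ]
```

View pics/z1.png

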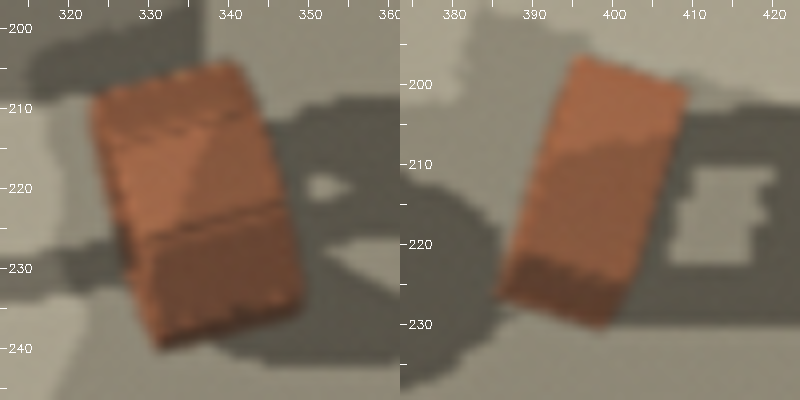

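View pics/z2.png

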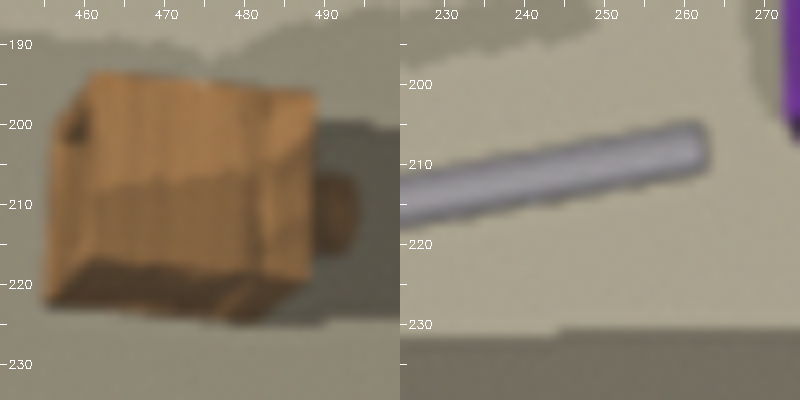

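Run:
```python
from h import *
d=load("top0"); s=load("side0")
for n,c,z in(("eight",[(325,214.5),(344,210),(347,222.3),(329.5,226.5)],.06),("square",[(395.5,196.5),(409,201),(403,225.5),(388.5,221)],.05),("cap",[(461,194),(488.5,196.5),(487.5,219.5),(460.7,217)],.046)):
    P=np.array([plane(d,p,z) for p in c]); m=P.mean(0)
    v=(P[0]-P[1]+P[3]-P[2])/2; w=(P[0]-P[3]+P[1]-P[2])/2
    print(n,m.round(4),"len",np.linalg.norm(v).round(4),"wid",np.linalg.norm(w).round(4),"yaw from y",np.arctan2(-v[0],v[1]).round(3),"yaw by w",np.arctan2(w[1],w[0]).round(3), "side px",proj(s,m).round(1))
# rod mask in top: low saturation purple-grey lighter
for n,d_,roi in(("top",d,(165,200,102,35)),("side",s,(180,205,85,80))):
    im=cv2.imread(f"pics/{n}0.png"); x,y,w,h=roi; r=im[y:y+h,x:x+w].astype(int)
    m=((r[:,:,0]-r[:,:,2])>-8).astype(np.uint8)
    k,l,st,c=cv2.connectedComponentsWithStats(m); i=1+np.argmax(st[1:,4])
    ys,xs=np.nonzero(l==i); p=np.c_[xs+x,ys+y].astype(np.float32)
    vx,vy,px,py=cv2.fitLine(p,cv2.DIST_HUBER,0,.01,.01).ravel(); t=(p-[px,py])@[vx,vy]
    e=[np.array([px,py])+[vx*q,vy*q] for q in(t.min(),t.max())]; print(n,len(p),e)
    if n=="top":
        A,B=[plane(d,q,.131) for q in e]; print(A,B,"yaw",np.arctan2(-(A-B)[0],(A-B)[1]), np.linalg.norm(A-B)); tip=B
print("tip in side",proj(s,tip))
crop("pics/side0.png","pics/z3.png",120,205,150,100*2-0,4,10)
```

```text
eight [ 0.5522 -0.0483  0.06  ] len 0.0344 wid 0.0239 yaw from y 0.223 yaw by w 0.266 side px [312.7 211.6]
square [ 0.5668 -0.1648  0.05  ] len 0.027 wid 0.0489 yaw from y -0.343 yaw by w -0.297 side px [348.5 184. ]
cap [ 0.5735 -0.3058  0.046 ] len 0.0503 wid 0.0446 yaw from y -0.114 yaw by w -0.104 side px [390.2 154. ]
top 585 [array([164.59048, 225.76875], dtype=float32), array([262.3357 , 207.82901], dtype=float32)]
[0.52572845 0.24571697 0.131     ] [0.55425648 0.08000166 0.131     ] yaw 0.1704798276261113 0.16815293948235874
side 1345 [array([178.85146, 280.30472], dtype=float32), array([265.6796 , 221.47913], dtype=float32)]
tip in side [256.03865136 214.76546519]
```

View pics/z3.png

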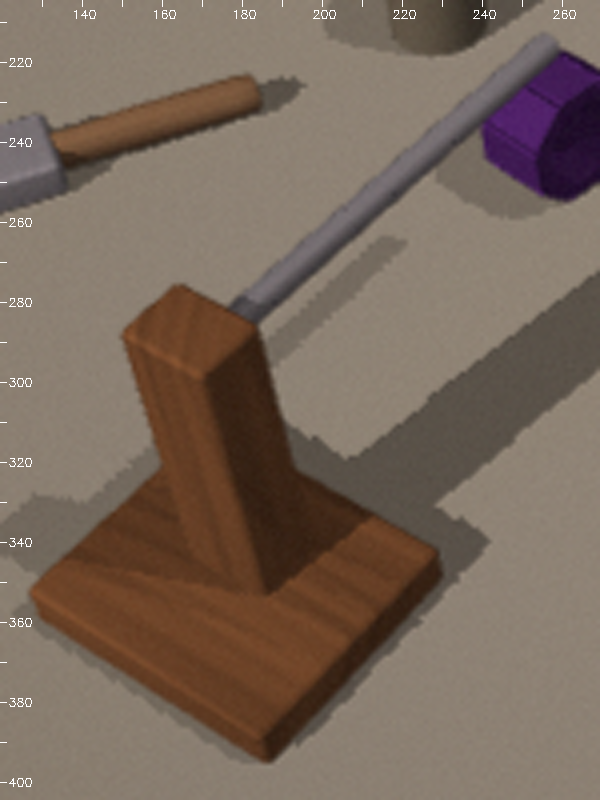

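Run:
```python
from h import *
from plant import get_state
d=load("top0"); s=load("side0")
R=Rn.from_quat(get_state()["eef_rot"]).as_matrix(); print(R.round(3))
for n,a,b in(("tip",(262.3,207.8),(256.5,216)),("bowl",(383,122),(278,155)),("box",(480,133),(346,127)),("cyl",(304,131),(228,187))): print(n,tri(d,a,s,b).round(3))
yw=.17; Y=np.array([-np.sin(yw),np.cos(yw),0]);X=np.array([np.cos(yw),np.sin(yw),0]); O=np.array([.5543,.080,0])+.2*Y; print("O",O)
for l in[(20,15,145),(-20,15,145),(-20,-15,145),(20,-15,145),(-60,60,20),(-60,60,0),(60,-40,20),(-60,-40,20)]:
    p=O+(X*l[0]+Y*l[1])/1000+[0,0,l[2]/1000]; print(l,"side",proj(s,p).round(1),"top",proj(d,p).round(1))
```

```text
[[-0.921 -0.001  0.389]
 [-0.389  0.001 -0.921]
 [ 0.    -1.    -0.002]]
tip [0.555 0.08  0.128]
bowl [ 0.744 -0.143  0.048]
box [ 0.72  -0.33   0.041]
cyl [0.723 0.008 0.061]
O [0.52046353 0.27711695 0.        ]
(20, 15, 145) side [147.2 286.7] top [133.1 217.4]
(-20, 15, 145) side [168.3 298.6] top [135.9 240.2]
(-20, -15, 145) side [183.8 284.8] top [153.8 236.9]
(20, -15, 145) side [162.9 273.5] top [150.9 214.1]
(-60, 60, 20) side [183.1 388.9] top [135.6 280. ]
(-60, 60, 0) side [185.5 396.6] top [138.9 281.6]
(60, -40, 20) side [171.4 308.4] top [180.3 209.1]
(-60, -40, 20) side [228.6 341.1] top [188.9 270.1]
```

```bash
python3 -c "
from h import *
crop('pics/top0.png','pics/z4.png',125,200,75,85,7)"
```

```text
(no output)
```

View pics/z4.png

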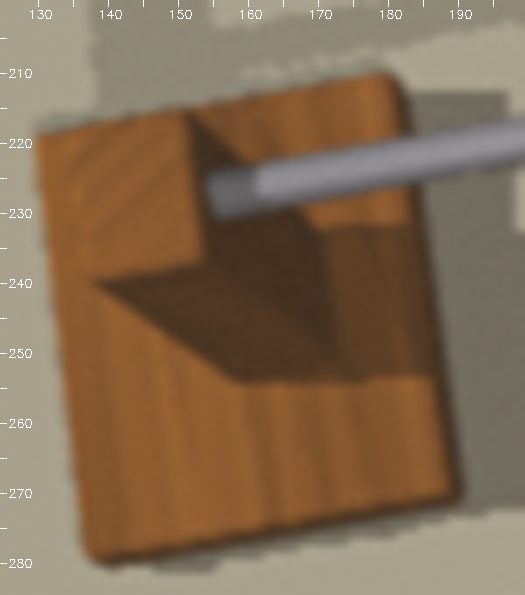

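Stand model corners project to within ~1 px in the top view (up to ~4 px in side): origin ≈ (0.520, 0.277), yaw 0.17. Planning helper next.

```bash
cat >> h.py <<'E'
def Rt(yaw): # tool down, opening axis z along (cos yaw, sin yaw)
    z=np.array([np.cos(yaw),np.sin(yaw),0]); y=np.array([0,0,-1.]); return np.c_[np.cross(y,z),y,z]
def plan(pos,yaw,n,P=None,R=None):
    """equal rows (turn then shift in the new axes) to reach pos,yaw"""
    from plant import get_state
    s=get_state()
    if P is None: P=s["tool_pos"]; R=Rn.from_quat(s["eef_rot"]).as_matrix()
    T=Rt(yaw); w=Rn.from_matrix(R.T@T).as_rotvec()/n
    A=np.zeros((3,3)); Q=R.copy(); S=Rn.from_rotvec(w).as_matrix()
    for i in range(n): A+=Q; Q=Q@S   # shift along axes before the turn
    sh=np.linalg.solve(A,np.array(pos)-P)
    print("n",n,"turn",(w/.08).round(3),"shift",(sh/.02).round(3),"| now",P.round(4),"qd opening",round(s["opening"],3),"t",round(s["clock"],2),"F",s["contact_force"].round(1),"q",s["q"].round(2))
E
python3 -c "
from h import *
plan([.552,-.048,.13],.245,35);plan([.552,-.048,.13],.245,40)"
```

```text
n 35 turn [ 0.001 -0.506 -0.   ] shift [-0.949  0.174  0.045] | now [ 0.243  -0.5752  0.252 ] qd opening 0.998 t 0.1 F [ 0.  -0.4  0.2] q [ 1.2   0.69 -0.19  1.57  0.16  0.9  -0.22]
n 40 turn [ 0.    -0.442 -0.   ] shift [-0.831  0.153  0.041] | now [ 0.243  -0.5752  0.252 ] qd opening 0.998 t 0.1 F [ 0.  -0.4  0.2] q [ 1.2   0.69 -0.19  1.57  0.16  0.9  -0.22]
```

Call:
send_rows --motion '[[[0, -0.5, 0, -0.95, 0.1, 0.05, -1], [0, -0.5, 0, -0.95, 0.1, 0.05, -1], [0, -0.5, 0, -0.95, 0.1, 0.05, -1], [0, -0.5, 0, -0.95, 0.1, 0.05, -1], [0, -0.5, 0, -0.95, 0.1, 0.05, -1]]]'

```text
clock: 0.52
tool_pos: [0.3303, -0.5358, 0.2422]
eef_rot: [-0.21, 0.676, -0.675, 0.209]
contact_force: [0.2, -0.8, 0.2]
opening: 0.999
```

```bash
python3 -c "
from h import *
plan([.552,-.048,.13],.245,30)"
```

```text
n 30 turn [ 0.    -0.506 -0.   ] shift [-0.949  0.187  0.042] | now [ 0.3303 -0.5358  0.2422] qd opening 0.999 t 0.52 F [ 0.2 -0.8  0.2] q [ 1.08  0.71 -0.24  1.56  0.2   0.9  -0.2 ]
```

Call:
send_rows --motion '[[[0, -0.5, 0, -0.95, 0.1, 0.04, -1], [0, -0.5, 0, -0.95, 0.1, 0.04, -1], [0, -0.5, 0, -0.95, 0.1, 0.04, -1], [0, -0.5, 0, -0.95, 0.1, 0.04, -1], [0, -0.5, 0, -0.95, 0.1, 0.04, -1]]]'

```text
clock: 0.93
tool_pos: [0.4065, -0.4791, 0.2322]
eef_rot: [-0.276, 0.651, -0.651, 0.276]
contact_force: [0.2, -0.7, 0.1]
opening: 0.997
```

Call:
send_rows --motion '[[[0, -0.5, 0, -0.95, 0.1, 0.04, -1], [0, -0.5, 0, -0.95, 0.1, 0.04, -1], [0, -0.5, 0, -0.95, 0.1, 0.04, -1], [0, -0.5, 0, -0.95, 0.1, 0.04, -1], [0, -0.5, 0, -0.95, 0.1, 0.04, -1]]]'

```text
clock: 1.35
tool_pos: [0.4699, -0.4085, 0.2222]
eef_rot: [-0.34, 0.62, -0.62, 0.339]
contact_force: [0.5, 0.9, 0.9]
opening: 0.997
```

Call:
send_rows --motion '[[[0, -0.5, 0, -0.95, 0.15, 0.04, -1], [0, -0.5, 0, -0.95, 0.15, 0.04, -1], [0, -0.5, 0, -0.95, 0.15, 0.04, -1], [0, -0.5, 0, -0.95, 0.15, 0.04, -1], [0, -0.5, 0, -0.95, 0.15, 0.04, -1]]]'

```text
clock: 1.77
tool_pos: [0.518, -0.3267, 0.2072]
eef_rot: [-0.4, 0.583, -0.583, 0.4]
contact_force: [-0.3, 0.0, 0.5]
opening: 1.001
```

Call:
send_rows --motion '[[[0, -0.5, 0, -0.95, 0.2, 0.04, -1], [0, -0.5, 0, -0.95, 0.2, 0.04, -1], [0, -0.5, 0, -0.95, 0.2, 0.04, -1], [0, -0.5, 0, -0.95, 0.2, 0.04, -1], [0, -0.5, 0, -0.95, 0.2, 0.04, -1]]]'

```text
clock: 2.18
tool_pos: [0.5489, -0.2369, 0.1871]
eef_rot: [-0.456, 0.541, -0.54, 0.456]
contact_force: [0.1, -0.1, 0.2]
opening: 1.002
```

```bash
python3 -c "
from h import *
plan([.552,-.048,.11],.245,10)"
```

```text
n 10 turn [ 0.001 -0.518 -0.   ] shift [-0.951  0.386  0.032] | now [ 0.5489 -0.2369  0.1871] qd opening 1.002 t 2.18 F [ 0.1 -0.1  0.2] q [ 0.55  0.76 -0.39  1.71  0.39  0.76 -0.2 ]
```

Call:
send_rows --motion '[[[0, -0.52, 0, -0.95, 0.35, 0.03, -1], [0, -0.52, 0, -0.95, 0.35, 0.03, -1], [0, -0.52, 0, -0.95, 0.35, 0.03, -1], [0, -0.52, 0, -0.95, 0.35, 0.03, -1], [0, -0.52, 0, -0.95, 0.35, 0.03, -1]]]'

```text
clock: 2.6
tool_pos: [0.56, -0.1428, 0.1521]
eef_rot: [0.51, -0.49, 0.49, -0.51]
contact_force: [-0.1, -0.2, -0.1]
opening: 1.001
```

Call:
send_rows --motion '[[[0, -0.52, 0, -0.95, 0.35, 0.03, -1], [0, -0.52, 0, -0.95, 0.35, 0.03, -1], [0, -0.52, 0, -0.95, 0.35, 0.03, -1], [0, -0.52, 0, -0.95, 0.35, 0.03, -1], [0, -0.52, 0, -0.95, 0.35, 0.03, -1]]]'

```text
clock: 3.02
tool_pos: [0.5515, -0.0483, 0.1171]
eef_rot: [0.558, -0.435, 0.435, -0.558]
contact_force: [0.8, -0.6, -0.6]
opening: 1.001
```

```bash
python3 -c "
from h import *
plan([.552,-.048,.027],.245,5)"
```

```text
n 5 turn [ 0.001  0.005 -0.   ] shift [-0.001  0.901  0.006] | now [ 0.5515 -0.0483  0.1171] qd opening 1.001 t 3.02 F [ 0.8 -0.6 -0.6] q [ 0.23  0.82 -0.39  1.89  0.56  0.55 -0.29]
```

Call:
send_rows --motion '[[[0, 0, 0, 0, 0.9, 0, -1], [0, 0, 0, 0, 0.9, 0, -1], [0, 0, 0, 0, 0.9, 0, -1], [0, 0, 0, 0, 0.9, 0, -1], [0, 0, 0, 0, 0.9, 0, -1]]]'

```text
clock: 3.43
tool_pos: [0.5516, -0.0491, 0.0266]
eef_rot: [0.557, -0.435, 0.435, -0.557]
contact_force: [-0.0, 0.1, -0.2]
opening: 1.002
```

Call:
send_rows --motion '[[[0, 0, 0, 0, 0, 0, 1], [0, 0, 0, 0, 0, 0, 1], [0, 0, 0, 0, 0, 0, 1], [0, 0, 0, 0, 0, 0, 1], [0, 0, 0, 0, 0, 0, 1]]]' --force 20

```text
clock: 3.85
tool_pos: [0.5523, -0.0492, 0.0288]
eef_rot: [-0.557, 0.435, -0.436, 0.558]
contact_force: [-0.7, 0.8, 2.4]
opening: 0.679
```

Run:
```python
from h import *
from plant import imaging
plan([.552,-.048,.17],.245,10)
d=imaging.snapshot("side"); cv2.imwrite("pics/s1.png",d["img"][:,:,::-1])
```

```text
n 10 turn [-0.002 -0.     0.   ] shift [-0.006 -0.706  0.   ] | now [ 0.5523 -0.0492  0.0288] qd opening 0.679 t 3.85 F [-0.7  0.8  2.4] q [ 0.16  0.96 -0.26  1.91  0.65  0.36 -0.37]
```

View pics/s1.png

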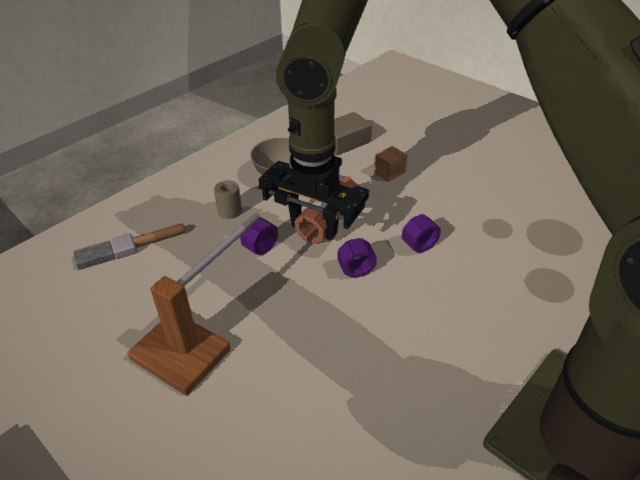

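Ring held (opening 0.679 ≈ 60 mm). Lifting.

Call:
send_rows --motion '[[[0, 0, 0, 0, -1, 0, 1], [0, 0, 0, 0, -1, 0, 1], [0, 0, 0, 0, -1, 0, 1], [0, 0, 0, 0, -1, 0, 1], [0, 0, 0, 0, -1, 0, 1]]]' --force 25

```text
clock: 4.32
tool_pos: [0.5516, -0.0493, 0.1291]
eef_rot: [-0.557, 0.435, -0.435, 0.557]
contact_force: [0.2, -0.6, -1.2]
opening: 0.681
```

Run:
```python
from h import *
plan([.5628,.0307,.129],.17,5)
```

```text
n 5 turn [-0.001  0.187  0.001] shift [-0.758  0.001  0.281] | now [ 0.5516 -0.0493  0.1291] qd opening 0.681 t 4.32 F [ 0.2 -0.6 -1.2] q [ 0.24  0.8  -0.41  1.88  0.55  0.57 -0.28]
```

Call:
send_rows --motion '[[[0, 0.19, 0, -0.76, 0, 0.28, 1], [0, 0.19, 0, -0.76, 0, 0.28, 1], [0, 0.19, 0, -0.76, 0, 0.28, 1], [0, 0.19, 0, -0.76, 0, 0.28, 1], [0, 0.19, 0, -0.76, 0, 0.28, 1]]]'

```text
clock: 4.73
tool_pos: [0.5629, 0.0316, 0.1283]
eef_rot: [-0.54, 0.456, -0.456, 0.54]
contact_force: [-0.4, 0.6, -1.4]
opening: 0.678
```

Run:
```python
from h import *
from plant import imaging
O=np.array([.5205,.2771,0]);Y=np.array([-.1692,.9856,0])
d=imaging.snapshot("side"); cv2.imwrite("pics/s2.png",d["img"][:,:,::-1]);crop("pics/s2.png","pics/s2c.png",170,140,150,110,5,10)
t=imaging.snapshot("top"); cv2.imwrite("pics/t2.png",t["img"][:,:,::-1])
plan(O-.065*Y+[0,0,.129],.17,10)
```

```text
n 10 turn [-0.003  0.005 -0.003] shift [-0.905 -0.001 -0.005] | now [0.5635 0.0349 0.1285] qd opening 0.674 t 4.83 F [-0.5 -0.3 -0. ] q [ 0.08  0.81 -0.37  1.85  0.5   0.58 -0.45]
```

View pics/s2c.png

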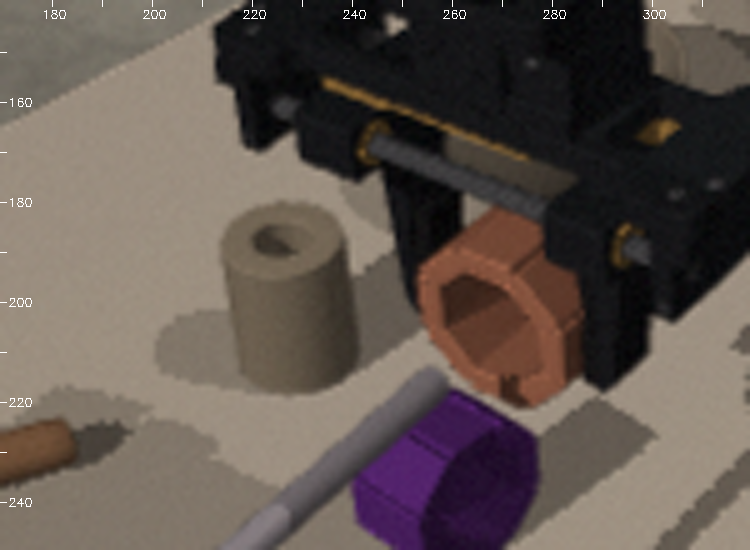

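View pics/t2.png

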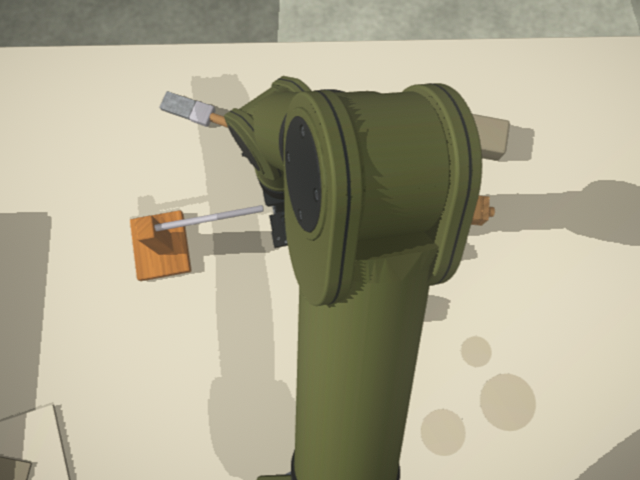

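Side view: the hole's front face centre is near (267,204), and the rod's line extended from its tip (257,216) runs into it. Inserting.

Call:
send_rows --motion '[[[0, 0, 0, -0.6, 0, 0, 1], [0, 0, 0, -0.6, 0, 0, 1], [0, 0, 0, -0.6, 0, 0, 1], [0, 0, 0, -0.6, 0, 0, 1], [0, 0, 0, -0.6, 0, 0, 1]]]'

```text
clock: 5.25
tool_pos: [0.5524, 0.0915, 0.1277]
eef_rot: [0.54, -0.456, 0.456, -0.54]
contact_force: [-1.0, 0.2, -0.1]
opening: 0.676
```

Run:
```python
from h import *
from plant import imaging
O=np.array([.5205,.2771,0]);Y=np.array([-.1692,.9856,0])
d=imaging.snapshot("side"); cv2.imwrite("pics/s3.png",d["img"][:,:,::-1]);crop("pics/s3.png","pics/s3c.png",170,140,150,110,5,10)
plan(O-.065*Y+[0,0,.129],.17,10)
```

```text
n 10 turn [-0.001  0.004 -0.004] shift [-0.597 -0.004 -0.   ] | now [0.5519 0.0953 0.128 ] qd opening 0.679 t 5.3 F [-0.2  2.1 -0.4] q [-0.04  0.8  -0.36  1.86  0.49  0.56 -0.54]
```

View pics/s3c.png

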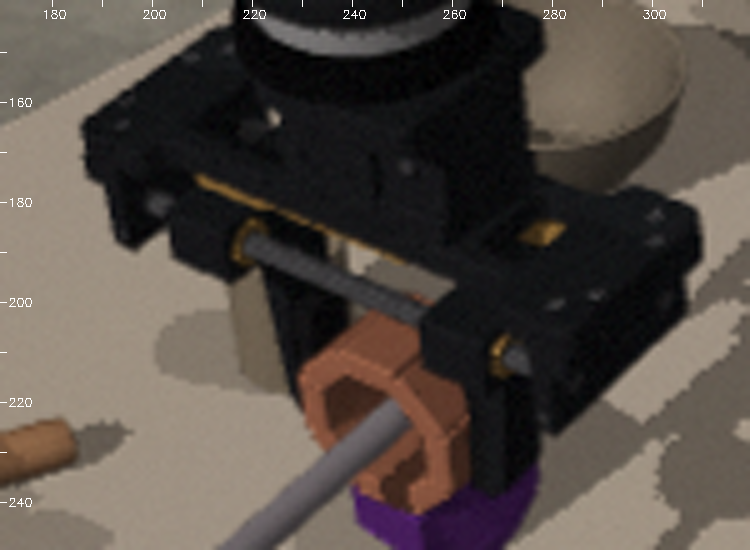

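The rod is inside the hole, about central, with clearance all round (side crop near (245,230)). Continuing inward.

Call:
send_rows --motion '[[[0, 0, 0, -0.6, 0, 0, 1], [0, 0, 0, -0.6, 0, 0, 1], [0, 0, 0, -0.6, 0, 0, 1], [0, 0, 0, -0.6, 0, 0, 1], [0, 0, 0, -0.6, 0, 0, 1]]]'

```text
clock: 5.72
tool_pos: [0.5424, 0.1508, 0.1277]
eef_rot: [-0.54, 0.456, -0.456, 0.541]
contact_force: [1.3, 0.4, -0.7]
opening: 0.678
```

Call:
send_rows --motion '[[[0, 0, 0, -0.6, 0, 0, 1], [0, 0, 0, -0.6, 0, 0, 1], [0, 0, 0, -0.6, 0, 0, 1], [0, 0, 0, -0.6, 0, 0, 1], [0, 0, 0, -0.5, 0, 0, 1]]]'

```text
clock: 6.13
tool_pos: [0.5326, 0.2082, 0.1277]
eef_rot: [-0.54, 0.456, -0.456, 0.541]
contact_force: [0.3, 0.5, -0.0]
opening: 0.675
```

Call:
send_rows --motion '[[[0, 0, 0, 0, 0.2, 0, 1], [0, 0, 0, 0, 0.2, 0, 1], [0, 0, 0, 0, 0.2, 0, 1], [0, 0, 0, 0, 0, 0, 1], [0, 0, 0, 0, 0, 0, 1]]]'

```text
clock: 6.55
tool_pos: [0.533, 0.2054, 0.1152]
eef_rot: [0.541, -0.456, 0.456, -0.54]
contact_force: [-0.5, -0.0, -1.0]
opening: 0.678
```

Run:
```python
from h import *
from plant import imaging
O=np.array([.5205,.2771,0]);Y=np.array([-.1692,.9856,0])
d=imaging.snapshot("side"); cv2.imwrite("pics/s4.png",d["img"][:,:,::-1]);crop("pics/s4.png","pics/s4c.png",120,200,150,110,5,10)
plan(O-.065*Y+[0,0,.117],.17,5)
```

```text
n 5 turn [ 0.002 -0.005  0.002] shift [-0.077 -0.016 -0.002] | now [0.533  0.2055 0.1154] qd opening 0.677 t 6.6 F [ 0.3 -0.1 -1. ] q [-0.26  0.83 -0.32  1.84  0.46  0.55 -0.72]
```

View pics/s4c.png

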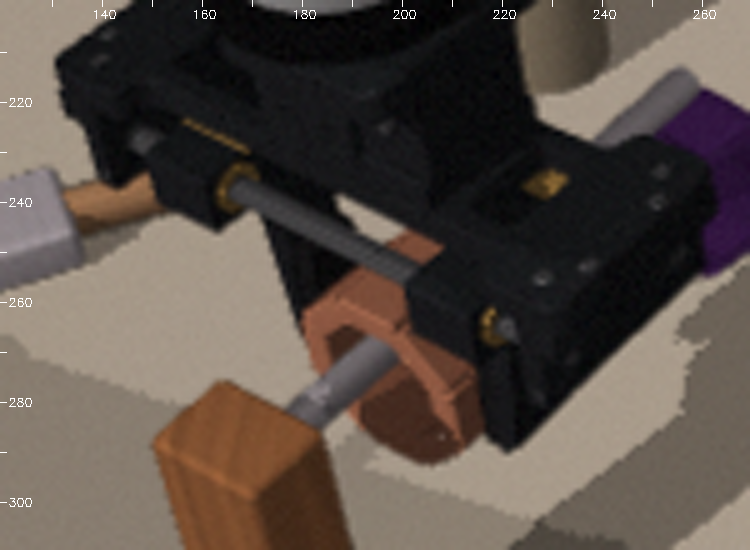

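Call:
send_rows --motion '[[[0, 0, 0, 0, 0.1, 0, 1], [0, 0, 0, 0, 0, 0, 0.3], [0, 0, 0, 0, 0, 0, -0.3], [0, 0, 0, 0, 0, 0, -1], [0, 0, 0, 0, 0, 0, -1]]]'

```text
clock: 7.02
tool_pos: [0.5332, 0.2063, 0.1139]
eef_rot: [-0.54, 0.456, -0.456, 0.54]
contact_force: [-0.9, 0.9, 0.1]
opening: 0.807
```

Call:
send_rows --motion '[[[0, 0, 0, 0, 0, 0, -1], [0, 0, 0, 0, -0.3, 0, -1], [0, 0, 0, 0, -0.7, 0, -1], [0, 0, 0, 0, -1, 0, -1], [0, 0, 0, 0, -1, 0, -1]]]'

```text
clock: 7.43
tool_pos: [0.5325, 0.2064, 0.1742]
eef_rot: [0.541, -0.456, 0.456, -0.54]
contact_force: [0.1, 0.5, 0.6]
opening: 0.997
```

Run:
```python
from h import *
from plant import imaging
d=imaging.snapshot("side"); cv2.imwrite("pics/s5.png",d["img"][:,:,::-1]);crop("pics/s5.png","pics/s5c.png",120,200,150,110,5,10)
plan([.5668,-.1648,.18],-.32,25)
```

```text
n 25 turn [-0.002  0.244 -0.002] shift [ 0.747 -0.004  0.114] | now [0.5346 0.2077 0.1782] qd opening 0.998 t 7.48 F [0.4 1.1 2.6] q [-0.23  0.74 -0.38  1.79  0.41  0.68 -0.67]
```

View pics/s5c.png

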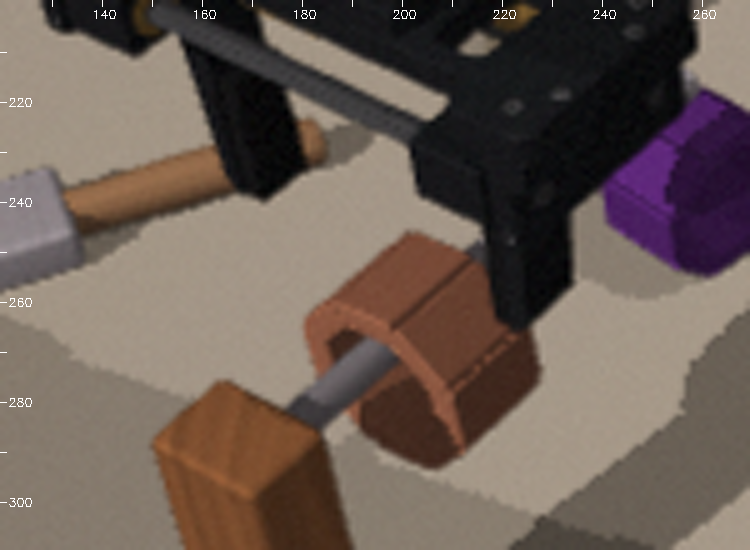

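The eight-sided ring hangs free on the rod near (205,262). On to the square ring.

Call:
send_rows --motion '[[[0, 0.3, 0, 0.93, 0, 0.14, -1], [0, 0.3, 0, 0.93, 0, 0.14, -1], [0, 0.3, 0, 0.93, 0, 0.14, -1], [0, 0.3, 0, 0.93, 0, 0.14, -1], [0, 0.3, 0, 0.93, 0, 0.14, -1]]]'

```text
clock: 7.9
tool_pos: [0.5584, 0.1152, 0.174]
eef_rot: [-0.512, 0.488, -0.488, 0.512]
contact_force: [0.8, -0.2, -0.2]
opening: 1.001
```

Call:
send_rows --motion '[[[0, 0.3, 0, 0.93, 0, 0.14, -1], [0, 0.3, 0, 0.93, 0, 0.14, -1], [0, 0.3, 0, 0.93, 0, 0.14, -1], [0, 0.3, 0, 0.93, 0, 0.14, -1], [0, 0.3, 0, 0.93, 0, 0.14, -1]]]'

```text
clock: 8.32
tool_pos: [0.5723, 0.0221, 0.1739]
eef_rot: [0.482, -0.518, 0.518, -0.482]
contact_force: [-0.7, -0.2, -0.1]
opening: 0.998
```

Call:
send_rows --motion '[[[0, 0.3, 0, 0.93, 0, 0.14, -1], [0, 0.3, 0, 0.93, 0, 0.14, -1], [0, 0.3, 0, 0.93, 0, 0.14, -1], [0, 0.3, 0, 0.93, 0, 0.14, -1], [0, 0.3, 0, 0.93, 0, 0.14, -1]]]'

```text
clock: 8.73
tool_pos: [0.5751, -0.0718, 0.1739]
eef_rot: [0.45, -0.546, 0.546, -0.45]
contact_force: [-0.1, -0.1, -0.1]
opening: 0.998
```

Run:
```python
from h import *
plan([.5668,-.1648,.11],-.32,5)
```

```text
n 5 turn [-0.001  0.32  -0.   ] shift [0.924 0.639 0.144] | now [ 0.5751 -0.0718  0.1739] qd opening 0.998 t 8.73 F [-0.1 -0.1 -0.1] q [ 0.24  0.75 -0.33  1.78  0.36  0.68 -0.49]
```

Call:
send_rows --motion '[[[0, 0.32, 0, 0.92, 0.6, 0.14, -1], [0, 0.32, 0, 0.92, 0.6, 0.14, -1], [0, 0.32, 0, 0.92, 0.6, 0.14, -1], [0, 0.32, 0, 0.92, 0.6, 0.14, -1], [0, 0.32, 0, 0.92, 0.6, 0.14, -1]]]'

```text
clock: 9.15
tool_pos: [0.5658, -0.1651, 0.1119]
eef_rot: [-0.414, 0.574, -0.573, 0.413]
contact_force: [0.1, 0.8, 0.3]
opening: 1.001
```

Run:
```python
from h import *
plan([.5668,-.1648,.028],-.32,5)
```

```text
n 5 turn [ 0.003 -0.003  0.001] shift [-0.006  0.839  0.009] | now [ 0.5658 -0.1651  0.1119] qd opening 1.001 t 9.15 F [0.1 0.8 0.3] q [ 0.36  0.85 -0.27  1.78  0.38  0.57 -0.47]
```

Call:
send_rows --motion '[[[0, 0, 0, 0, 0.84, 0, -1], [0, 0, 0, 0, 0.84, 0, -1], [0, 0, 0, 0, 0.84, 0, -1], [0, 0, 0, 0, 0.84, 0, -1], [0, 0, 0, 0, 0.84, 0, -1]]]'

```text
clock: 9.57
tool_pos: [0.5658, -0.1644, 0.0278]
eef_rot: [-0.414, 0.574, -0.573, 0.414]
contact_force: [0.3, -0.1, -0.3]
opening: 0.997
```

Call:
send_rows --motion '[[[0, 0, 0, 0, 0, 0, 1], [0, 0, 0, 0, 0, 0, 1], [0, 0, 0, 0, 0, 0, 1], [0, 0, 0, 0, 0, 0, 1], [0, 0, 0, 0, 0, 0, 1]]]' --force 20

```text
clock: 9.98
tool_pos: [0.5672, -0.1638, 0.0307]
eef_rot: [0.414, -0.573, 0.574, -0.415]
contact_force: [0.5, 0.8, 0.0]
opening: 0.646
```

Run:
```python
from h import *
from plant import imaging
d=imaging.snapshot("side"); cv2.imwrite("pics/s6.png",d["img"][:,:,::-1]);crop("pics/s6.png","pics/s6c.png",270,110,150,110,5,10)
plan([.5668,-.1648,.13],-.32,5)
```

```text
n 5 turn [-0.004  0.002 -0.   ] shift [ 0.011 -0.994  0.001] | now [ 0.5671 -0.1638  0.0306] qd opening 0.604 t 10.03 F [-0.7  0.  -0. ] q [ 0.32  0.97 -0.2   1.8   0.44  0.41 -0.52]
```

View pics/s6c.png

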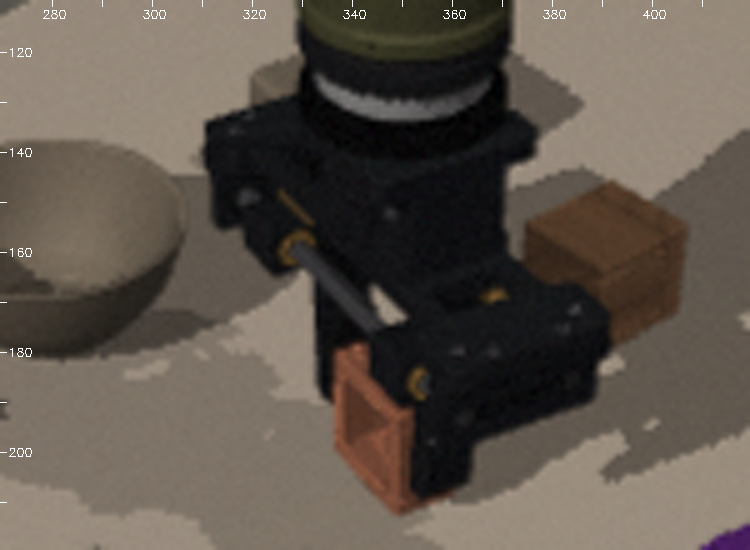

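Call:
send_rows --motion '[[[0, 0, 0, 0, 0, 0, 1], [0, 0, 0, 0, 0, 0, 1], [0, 0, 0, 0, 0, 0, 1], [0, 0, 0, 0, 0, 0, 1], [0, 0, 0, 0, 0, 0, 1]]]' --force 20

```text
clock: 10.45
tool_pos: [0.5671, -0.1637, 0.0305]
eef_rot: [0.414, -0.573, 0.573, -0.415]
contact_force: [-0.7, -0.2, 5.8]
opening: 0.568
```

Run:
```python
from h import *
O=np.array([.5205,.2771,0]);Y=np.array([-.1692,.9856,0])
plan([.5668,-.1648,.13],-.32,5)
plan(O-.25*Y+[0,0,.1355],.17,15)
```

```text
n 5 turn [-0.004  0.003  0.   ] shift [ 0.011 -0.995  0.002] | now [ 0.5671 -0.1637  0.0305] qd opening 0.568 t 10.45 F [-0.7 -0.2  5.8] q [ 0.32  0.97 -0.2   1.8   0.44  0.41 -0.52]
n 15 turn [-0.001 -0.407  0.   ] shift [-0.65  -0.35  -0.073] | now [ 0.5671 -0.1637  0.0305] qd opening 0.568 t 10.45 F [-0.7 -0.2  5.8] q [ 0.32  0.97 -0.2   1.8   0.44  0.41 -0.52]
```

Call:
send_rows --motion '[[[0, 0, 0, 0, -1, 0, 1], [0, 0, 0, 0, -1, 0, 1], [0, 0, 0, 0, -1, 0, 1], [0, 0, 0, 0, -1, 0, 1], [0, 0, 0, 0, -1, 0, 1]]]'

```text
clock: 10.87
tool_pos: [0.5661, -0.1634, 0.1305]
eef_rot: [-0.414, 0.573, -0.573, 0.414]
contact_force: [-0.7, 0.5, -0.0]
opening: 0.568
```

Run:
```python
from h import *
O=np.array([.5205,.2771,0]);Y=np.array([-.1692,.9856,0])
plan(O-.25*Y+[0,0,.1355],.17,15)
```

```text
n 15 turn [ 0.001 -0.407 -0.   ] shift [-0.65  -0.017 -0.07 ] | now [ 0.5661 -0.1634  0.1305] qd opening 0.568 t 10.87 F [-0.7  0.5 -0. ] q [ 0.37  0.82 -0.29  1.77  0.37  0.6  -0.46]
```

Call:
send_rows --motion '[[[0, -0.41, 0, -0.65, -0.02, -0.07, 1], [0, -0.41, 0, -0.65, -0.02, -0.07, 1], [0, -0.41, 0, -0.65, -0.02, -0.07, 1], [0, -0.41, 0, -0.65, -0.02, -0.07, 1], [0, -0.41, 0, -0.65, -0.02, -0.07, 1]]]'

```text
clock: 11.28
tool_pos: [0.5755, -0.0964, 0.1306]
eef_rot: [-0.461, 0.537, -0.535, 0.461]
contact_force: [0.1, -0.6, -0.9]
opening: 0.566
```

Call:
send_rows --motion '[[[0, -0.41, 0, -0.65, -0.02, -0.07, 1], [0, -0.41, 0, -0.65, -0.02, -0.07, 1], [0, -0.41, 0, -0.65, -0.02, -0.07, 1], [0, -0.41, 0, -0.65, -0.02, -0.07, 1], [0, -0.41, 0, -0.65, -0.02, -0.07, 1]]]'

```text
clock: 11.7
tool_pos: [0.5747, -0.0323, 0.1337]
eef_rot: [0.503, -0.497, 0.497, -0.503]
contact_force: [0.2, 0.0, -1.0]
opening: 0.566
```

Run:
```python
from h import *
O=np.array([.5205,.2771,0]);Y=np.array([-.1692,.9856,0])
plan(O-.25*Y+[0,0,.1355],.17,5)
```

```text
n 5 turn [ 0.    -0.394  0.   ] shift [-0.638 -0.018 -0.071] | now [ 0.5747 -0.0323  0.1337] qd opening 0.566 t 11.7 F [ 0.2  0.  -1. ] q [ 0.18  0.81 -0.35  1.81  0.45  0.6  -0.43]
```

Call:
send_rows --motion '[[[0, -0.4, 0, -0.64, -0.02, -0.07, 1], [0, -0.4, 0, -0.64, -0.02, -0.07, 1], [0, -0.4, 0, -0.64, -0.02, -0.07, 1], [0, -0.4, 0, -0.64, -0.02, -0.07, 1], [0, -0.4, 0, -0.64, -0.02, -0.07, 1]]]'

```text
clock: 12.12
tool_pos: [0.5629, 0.0308, 0.1358]
eef_rot: [0.541, -0.455, 0.455, -0.541]
contact_force: [0.5, 0.6, -1.0]
opening: 0.567
```

Run:
```python
from h import *
from plant import imaging
O=np.array([.5205,.2771,0]);Y=np.array([-.1692,.9856,0])
d=imaging.snapshot("side"); cv2.imwrite("pics/s7.png",d["img"][:,:,::-1]);crop("pics/s7.png","pics/s7c.png",170,150,150,120,5,10)
plan(O-.125*Y+[0,0,.1355],.17,10)
```

```text
n 10 turn [-0.     0.009 -0.004] shift [-0.605  0.004  0.002] | now [0.5622 0.0346 0.136 ] qd opening 0.563 t 12.17 F [-0.8  2.3 -0.6] q [ 0.08  0.79 -0.38  1.85  0.49  0.59 -0.43]
```

View pics/s7c.png

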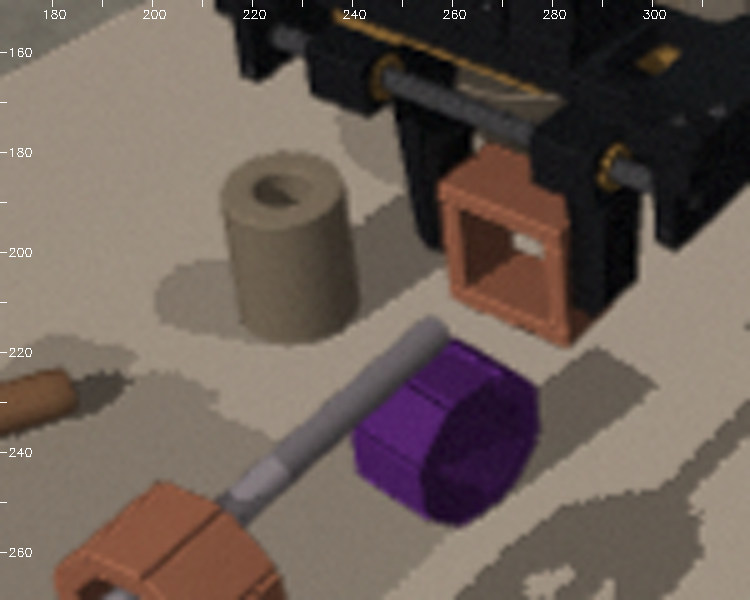

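Square ring's hole centre (270,201); rod tip (255,217), extended passes about (270,204), well within the clearance.

Call:
send_rows --motion '[[[0, 0, 0, -0.6, 0, 0, 1], [0, 0, 0, -0.6, 0, 0, 1], [0, 0, 0, -0.6, 0, 0, 1], [0, 0, 0, -0.6, 0, 0, 1], [0, 0, 0, -0.6, 0, 0, 1]]]'

```text
clock: 12.58
tool_pos: [0.5529, 0.0901, 0.1357]
eef_rot: [-0.54, 0.456, -0.456, 0.54]
contact_force: [0.3, 0.2, -1.9]
opening: 0.566
```

Run:
```python
from h import *
from plant import imaging
O=np.array([.5205,.2771,0]);Y=np.array([-.1692,.9856,0])
d=imaging.snapshot("side"); cv2.imwrite("pics/s8.png",d["img"][:,:,::-1]);crop("pics/s8.png","pics/s8c.png",170,150,150,120,5,10)
plan(O-.125*Y+[0,0,.1355],.17,5)
```

```text
n 5 turn [-0.002  0.008 -0.008] shift [-0.61   0.006 -0.004] | now [0.5525 0.0938 0.1359] qd opening 0.561 t 12.63 F [-1.2  2.5 -0.3] q [-0.04  0.79 -0.36  1.86  0.47  0.58 -0.53]
```

View pics/s8c.png

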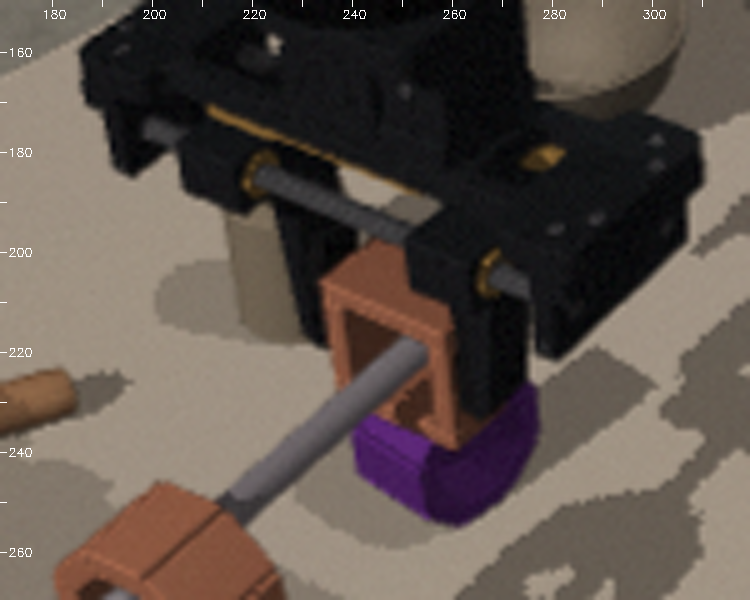

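Rod inside the square hole, roughly central. Continuing.

Call:
send_rows --motion '[[[0, 0, 0, -0.6, 0, 0, 1], [0, 0, 0, -0.6, 0, 0, 1], [0, 0, 0, -0.6, 0, 0, 1], [0, 0, 0, -0.6, 0, 0, 1], [0, 0, 0, -0.6, 0, 0, 1]]]'

```text
clock: 13.05
tool_pos: [0.5428, 0.1493, 0.1357]
eef_rot: [-0.54, 0.456, -0.456, 0.541]
contact_force: [0.1, -0.4, -0.9]
opening: 0.567
```

Call:
send_rows --motion '[[[0, 0, 0, 0, 0.2, 0, 1], [0, 0, 0, 0, 0.2, 0, 1], [0, 0, 0, 0, 0.1, 0, 1], [0, 0, 0, 0, 0, 0, 1], [0, 0, 0, 0, 0, 0, 1]]]'

```text
clock: 13.47
tool_pos: [0.5431, 0.1468, 0.1253]
eef_rot: [0.541, -0.456, 0.456, -0.54]
contact_force: [0.1, -0.1, -0.0]
opening: 0.569
```

Run:
```python
from h import *
from plant import imaging
O=np.array([.5205,.2771,0]);Y=np.array([-.1692,.9856,0])
d=imaging.snapshot("side"); cv2.imwrite("pics/s9.png",d["img"][:,:,::-1]);crop("pics/s9.png","pics/s9c.png",150,180,150,120,5,10)
plan(O-.125*Y+[0,0,.1245],.17,5)
```

```text
n 5 turn [ 0.001 -0.006  0.002] shift [-0.071  0.01  -0.003] | now [0.5432 0.147  0.1255] qd opening 0.565 t 13.52 F [ 0.7  0.7 -0.4] q [-0.15  0.81 -0.33  1.86  0.46  0.56 -0.62]
```

View pics/s9c.png

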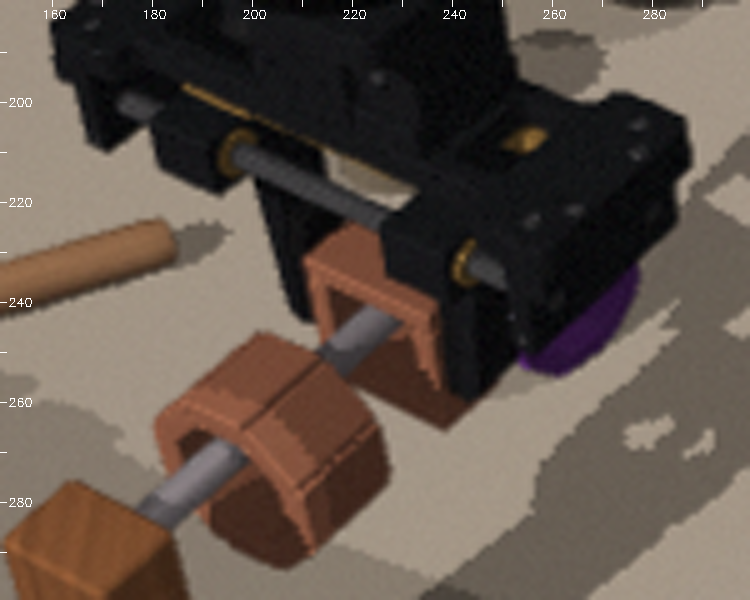

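Call:
send_rows --motion '[[[0, 0, 0, -0.15, 0, 0, 1], [0, 0, 0, -0.15, 0, 0, 1], [0, 0, 0, -0.15, 0, 0, 1], [0, 0, 0, 0, 0.05, 0, 1], [0, 0, 0, 0, 0, 0, 1]]]'

```text
clock: 13.93
tool_pos: [0.5414, 0.1573, 0.1247]
eef_rot: [-0.541, 0.456, -0.456, 0.541]
contact_force: [-0.1, -0.0, -1.0]
opening: 0.565
```

Call:
send_rows --motion '[[[0, 0, 0, 0, 0, 0, 0.3], [0, 0, 0, 0, 0, 0, -0.3], [0, 0, 0, 0, 0, 0, -1], [0, 0, 0, 0, 0, 0, -1], [0, 0, 0, 0, 0, 0, -1]]]'

```text
clock: 14.35
tool_pos: [0.5416, 0.1567, 0.1248]
eef_rot: [-0.54, 0.456, -0.456, 0.54]
contact_force: [0.0, -0.2, 0.2]
opening: 0.844
```

Call:
send_rows --motion '[[[0, 0, 0, 0, 0, 0, -1], [0, 0, 0, 0, -0.3, 0, -1], [0, 0, 0, 0, -0.7, 0, -1], [0, 0, 0, 0, -1, 0, -1], [0, 0, 0, 0, -1, 0, -1]]]'

```text
clock: 14.77
tool_pos: [0.5411, 0.1567, 0.1854]
eef_rot: [0.541, -0.456, 0.456, -0.54]
contact_force: [0.9, -0.2, -0.3]
opening: 1.001
```

Run:
```python
from h import *
from plant import imaging
d=imaging.snapshot("side"); cv2.imwrite("pics/s10.png",d["img"][:,:,::-1]);crop("pics/s10.png","pics/s10c.png",150,180,150,120,5,10)
plan([.5735,-.3058,.185],-.11,25)
```

```text
n 25 turn [-0.003  0.139 -0.001] shift [0.932 0.008 0.028] | now [0.5433 0.1578 0.1893] qd opening 1.004 t 14.82 F [0.5 0.6 1.5] q [-0.13  0.71 -0.39  1.81  0.4   0.69 -0.58]
```

View pics/s10c.png

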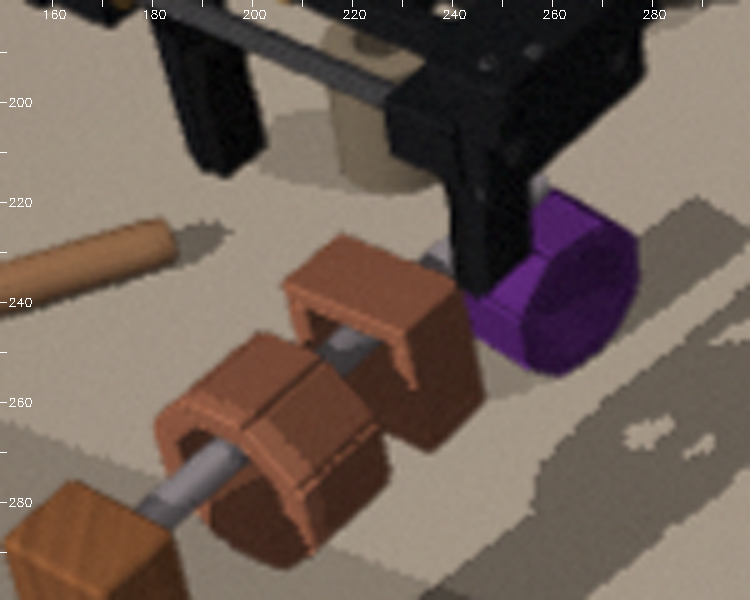

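Both rings hang (eight (210,265), square (228,245)), apart from each other. Off to the cap.

Call:
send_rows --motion '[[[0, 0.14, 0, 0.93, 0, 0.03, -1], [0, 0.14, 0, 0.93, 0, 0.03, -1], [0, 0.14, 0, 0.93, 0, 0.03, -1], [0, 0.14, 0, 0.93, 0, 0.03, -1], [0, 0.14, 0, 0.93, 0, 0.03, -1]]]'

```text
clock: 15.23
tool_pos: [0.5583, 0.0644, 0.1852]
eef_rot: [-0.527, 0.471, -0.471, 0.527]
contact_force: [-0.1, 0.3, -0.0]
opening: 1.005
```

Call:
send_rows --motion '[[[0, 0.14, 0, 0.93, 0, 0.03, -1], [0, 0.14, 0, 0.93, 0, 0.03, -1], [0, 0.14, 0, 0.93, 0, 0.03, -1], [0, 0.14, 0, 0.93, 0, 0.03, -1], [0, 0.14, 0, 0.93, 0, 0.03, -1]]]'

```text
clock: 15.65
tool_pos: [0.5696, -0.028, 0.1851]
eef_rot: [-0.514, 0.486, -0.486, 0.514]
contact_force: [0.0, -0.3, -0.2]
opening: 0.997
```

Call:
send_rows --motion '[[[0, 0.14, 0, 0.93, 0, 0.03, -1], [0, 0.14, 0, 0.93, 0, 0.03, -1], [0, 0.14, 0, 0.93, 0, 0.03, -1], [0, 0.14, 0, 0.93, 0, 0.03, -1], [0, 0.14, 0, 0.93, 0, 0.03, -1]]]'

```text
clock: 16.07
tool_pos: [0.5757, -0.1209, 0.1851]
eef_rot: [-0.5, 0.5, -0.5, 0.5]
contact_force: [0.1, -0.1, -0.0]
opening: 1.001
```

Call:
send_rows --motion '[[[0, 0.14, 0, 0.93, 0, 0.03, -1], [0, 0.14, 0, 0.93, 0, 0.03, -1], [0, 0.14, 0, 0.93, 0, 0.03, -1], [0, 0.14, 0, 0.93, 0, 0.03, -1], [0, 0.14, 0, 0.93, 0, 0.03, -1]]]'

```text
clock: 16.48
tool_pos: [0.5767, -0.2139, 0.1851]
eef_rot: [0.486, -0.514, 0.514, -0.486]
contact_force: [0.6, -0.4, 0.8]
opening: 1.002
```

Run:
```python
from h import *
plan([.5735,-.3058,.11],-.11,5)
```

```text
n 5 turn [-0.001  0.136  0.   ] shift [0.919 0.751 0.039] | now [ 0.5767 -0.2139  0.1851] qd opening 1.002 t 16.48 F [ 0.6 -0.4  0.8] q [ 0.5   0.78 -0.4   1.66  0.39  0.79 -0.13]
```

Call:
send_rows --motion '[[[0, 0.14, 0, 0.92, 0.5, 0.04, -1], [0, 0.14, 0, 0.92, 0.5, 0.04, -1], [0, 0.14, 0, 0.92, 0.5, 0.04, -1], [0, 0.14, 0, 0.92, 0.5, 0.04, -1], [0, 0.14, 0, 0.92, 0.5, 0.04, -1]]]'

```text
clock: 16.9
tool_pos: [0.573, -0.3065, 0.1331]
eef_rot: [-0.471, 0.528, -0.527, 0.471]
contact_force: [0.0, -0.1, 0.5]
opening: 1.002
```

Run:
```python
from h import *
from plant import imaging
d=imaging.snapshot("side"); cv2.imwrite("pics/s11.png",d["img"][:,:,::-1]);crop("pics/s11.png","pics/s11c.png",310,80,150,120,5,10)
plan([.5735,-.3058,.026],-.11,7)
```

```text
n 7 turn [ 0.008 -0.014  0.006] shift [-0.047  0.749  0.017] | now [ 0.5707 -0.3119  0.1309] qd opening 0.997 t 16.95 F [-0.6 -4.5 -1.7] q [ 0.62  0.89 -0.37  1.57  0.42  0.76 -0.05]
```

View pics/s11c.png

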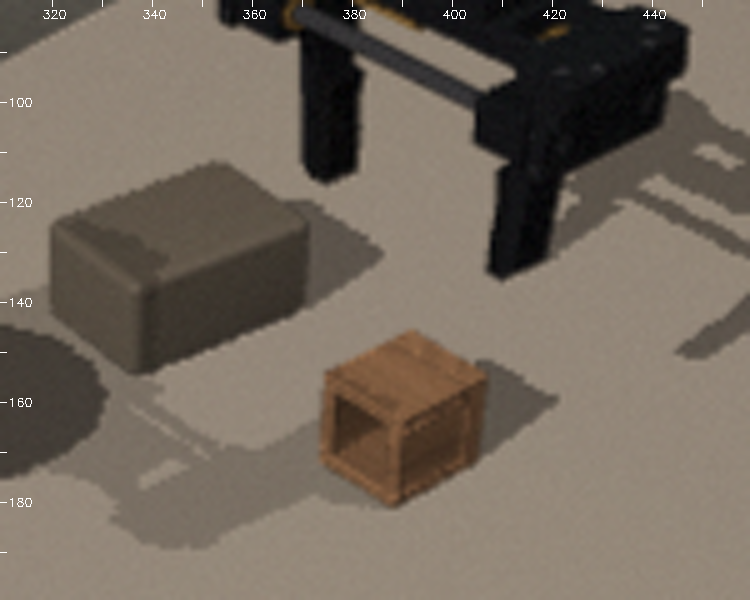

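Call:
send_rows --motion '[[[0, 0, 0, 0, 0.9, 0, -1], [0, 0, 0, 0, 0.9, 0, -1], [0, 0, 0, 0, 0.9, 0, -1], [0, 0, 0, 0, 0.9, 0, -1], [0, 0, 0, 0, 0.9, 0, -1]]]'

```text
clock: 17.37
tool_pos: [0.5736, -0.3048, 0.0435]
eef_rot: [-0.471, 0.527, -0.527, 0.472]
contact_force: [-0.4, -0.9, -0.2]
opening: 0.999
```

Run:
```python
from h import *
plan([.5735,-.3058,.026],-.11,2)
```

```text
n 2 turn [ 0.001 -0.005 -0.003] shift [0.026 0.437 0.001] | now [ 0.5736 -0.3048  0.0435] qd opening 0.999 t 17.37 F [-0.4 -0.9 -0.2] q [ 0.58  1.01 -0.31  1.6   0.48  0.61 -0.1 ]
```

Call:
send_rows --motion '[[[0, 0, 0, 0, 0.43, 0, -1], [0, 0, 0, 0, 0.43, 0, -1], [0, 0, 0, 0, 0, 0, 1], [0, 0, 0, 0, 0, 0, 1], [0, 0, 0, 0, 0, 0, 1]]]' --force 20

```text
clock: 17.78
tool_pos: [0.5743, -0.3052, 0.0284]
eef_rot: [0.471, -0.526, 0.528, -0.472]
contact_force: [0.3, 0.1, 0.4]
opening: 0.798
```

Call:
send_rows --motion '[[[0, 0, 0, 0, 0, 0, 1], [0, 0, 0, 0, 0, 0, 1], [0, 0, 0, 0, 0, 0, 1], [0, 0, 0, 0, 0, 0, 1], [0, 0, 0, 0, 0, 0, 1]]]'

```text
clock: 18.2
tool_pos: [0.5738, -0.3051, 0.0281]
eef_rot: [0.471, -0.527, 0.527, -0.472]
contact_force: [-1.1, 0.0, 3.3]
opening: 0.521
```

Run:
```python
from h import *
plan([.5735,-.3058,.13],-.11,5)
```

```text
n 5 turn [-0.002 -0.003  0.001] shift [ 0.007 -1.019 -0.002] | now [ 0.5738 -0.3051  0.0281] qd opening 0.521 t 18.2 F [-1.1  0.   3.3] q [ 0.58  1.03 -0.3   1.6   0.49  0.58 -0.11]
```

Call:
send_rows --motion '[[[0, 0, 0, 0, -1, 0, 1], [0, 0, 0, 0, -1, 0, 1], [0, 0, 0, 0, -1, 0, 1], [0, 0, 0, 0, -1, 0, 1], [0, 0, 0, 0, -1, 0, 1]]]'

```text
clock: 18.62
tool_pos: [0.5732, -0.3048, 0.1282]
eef_rot: [-0.472, 0.527, -0.527, 0.471]
contact_force: [0.7, 0.6, -2.2]
opening: 0.517
```

Run:
```python
from h import *
O=np.array([.5205,.2771,0]);Y=np.array([-.1692,.9856,0])
plan(O-.26*Y+[0,0,.135],.17,20)
```

```text
n 20 turn [ 0.    -0.176 -0.   ] shift [-0.817 -0.017 -0.004] | now [ 0.5732 -0.3048  0.1282] qd opening 0.517 t 18.62 F [ 0.7  0.6 -2.2] q [ 0.61  0.89 -0.37  1.58  0.42  0.75 -0.06]
```

Call:
send_rows --motion '[[[0, -0.18, 0, -0.82, -0.02, 0, 1], [0, -0.18, 0, -0.82, -0.02, 0, 1], [0, -0.18, 0, -0.82, -0.02, 0, 1], [0, -0.18, 0, -0.82, -0.02, 0, 1], [0, -0.18, 0, -0.82, -0.02, 0, 1]]]'

```text
clock: 19.03
tool_pos: [0.5798, -0.22, 0.1284]
eef_rot: [-0.491, 0.51, -0.508, 0.491]
contact_force: [-0.2, 0.5, -1.2]
opening: 0.517
```

Call:
send_rows --motion '[[[0, -0.18, 0, -0.82, -0.02, 0, 1], [0, -0.18, 0, -0.82, -0.02, 0, 1], [0, -0.18, 0, -0.82, -0.02, 0, 1], [0, -0.18, 0, -0.82, -0.02, 0, 1], [0, -0.18, 0, -0.82, -0.02, 0, 1]]]'

```text
clock: 19.45
tool_pos: [0.5809, -0.139, 0.1311]
eef_rot: [0.509, -0.491, 0.491, -0.509]
contact_force: [-0.0, 0.1, -0.6]
opening: 0.521
```

Call:
send_rows --motion '[[[0, -0.18, 0, -0.82, -0.02, 0, 1], [0, -0.18, 0, -0.82, -0.02, 0, 1], [0, -0.18, 0, -0.82, -0.02, 0, 1], [0, -0.18, 0, -0.82, -0.02, 0, 1], [0, -0.18, 0, -0.82, -0.02, 0, 1]]]'

```text
clock: 19.87
tool_pos: [0.5755, -0.0573, 0.1332]
eef_rot: [0.526, -0.473, 0.472, -0.526]
contact_force: [0.1, -0.3, -1.0]
opening: 0.519
```

Run:
```python
from h import *
O=np.array([.5205,.2771,0]);Y=np.array([-.1692,.9856,0])
plan(O-.26*Y+[0,0,.135],.17,5)
```

```text
n 5 turn [ 0.002 -0.156 -0.001] shift [-0.789 -0.018 -0.006] | now [ 0.5755 -0.0573  0.1332] qd opening 0.519 t 19.87 F [ 0.1 -0.3 -1. ] q [ 0.23  0.81 -0.36  1.8   0.46  0.61 -0.31]
```

Call:
send_rows --motion '[[[0, -0.16, 0, -0.79, -0.02, 0, 1], [0, -0.16, 0, -0.79, -0.02, 0, 1], [0, -0.16, 0, -0.79, -0.02, 0, 1], [0, -0.16, 0, -0.79, -0.02, 0, 1], [0, -0.16, 0, -0.79, -0.02, 0, 1]]]'

```text
clock: 20.28
tool_pos: [0.565, 0.0209, 0.1352]
eef_rot: [0.541, -0.456, 0.455, -0.541]
contact_force: [-0.7, -0.2, -0.5]
opening: 0.519
```

Run:
```python
from h import *
from plant import imaging
O=np.array([.5205,.2771,0]);Y=np.array([-.1692,.9856,0])
d=imaging.snapshot("side"); cv2.imwrite("pics/s12.png",d["img"][:,:,::-1]);crop("pics/s12.png","pics/s12c.png",170,150,150,120,5,10)
plan(O-.186*Y+[0,0,.135],.17,10)
```

```text
n 10 turn [-0.     0.009 -0.005] shift [-0.346  0.003 -0.003] | now [0.5646 0.0257 0.1355] qd opening 0.522 t 20.33 F [-0.3  3.7  0.4] q [ 0.09  0.8  -0.36  1.84  0.47  0.59 -0.39]
```

View pics/s12c.png

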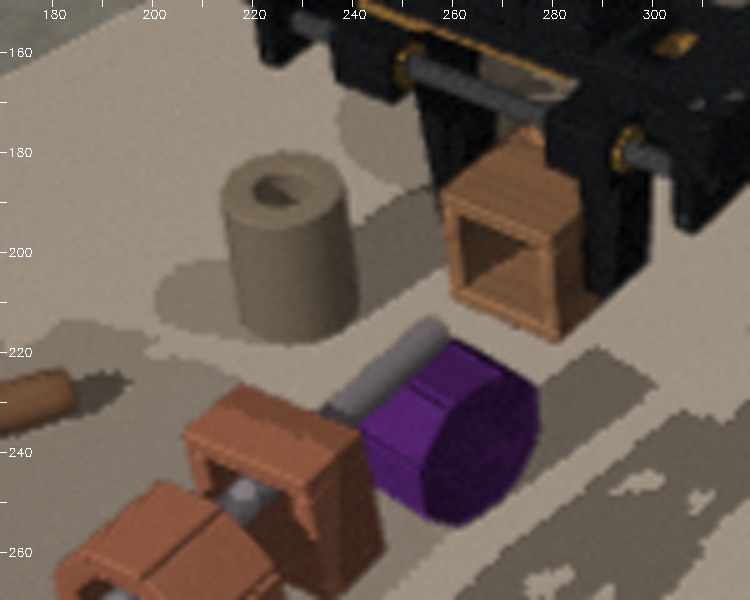

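Cap's mouth faces the rod, centre (270,202), rod line passes (270,204). Sliding on.

Call:
send_rows --motion '[[[0, 0, 0, -0.5, 0, 0, 1], [0, 0, 0, -0.5, 0, 0, 1], [0, 0, 0, -0.5, 0, 0, 1], [0, 0, 0, -0.5, 0, 0, 1], [0, 0, 0, -0.5, 0, 0, 1]]]'

```text
clock: 20.75
tool_pos: [0.5572, 0.0688, 0.1354]
eef_rot: [0.54, -0.456, 0.456, -0.54]
contact_force: [-0.2, -0.4, -0.9]
opening: 0.52
```

Run:
```python
from h import *
from plant import imaging
O=np.array([.5205,.2771,0]);Y=np.array([-.1692,.9856,0])
d=imaging.snapshot("side"); cv2.imwrite("pics/s13.png",d["img"][:,:,::-1]);crop("pics/s13.png","pics/s13c.png",170,150,150,120,5,10)
plan(O-.186*Y+[0,0,.135],.17,5)
```

```text
n 5 turn [-0.001  0.005 -0.006] shift [-0.222  0.007 -0.011] | now [0.5569 0.0721 0.1356] qd opening 0.518 t 20.8 F [-1.1  2.5 -1.2] q [-0.01  0.79 -0.35  1.86  0.46  0.57 -0.47]
```

View pics/s13c.png

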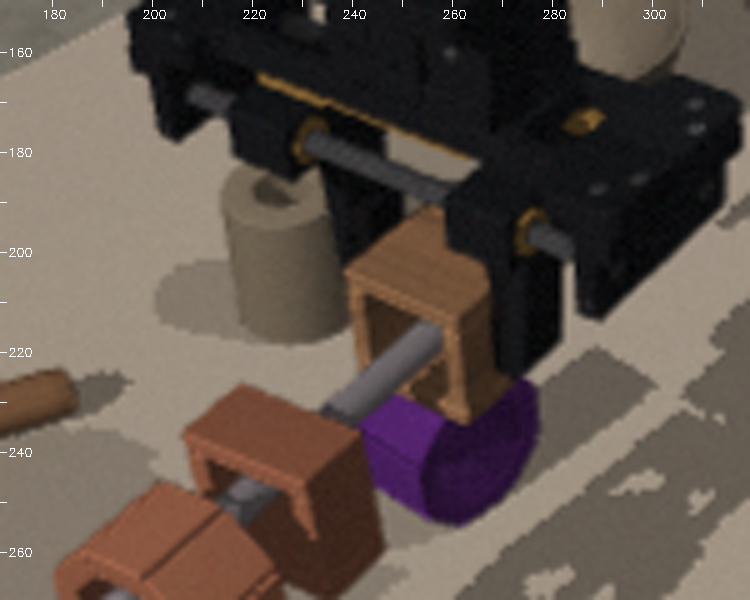

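Rod is in the cap's mouth. Last 25 mm gently, watching force.

Call:
send_rows --motion '[[[0, 0, 0, -0.22, 0, 0, 1], [0, 0, 0, -0.22, 0, 0, 1], [0, 0, 0, -0.22, 0, 0, 1], [0, 0, 0, -0.22, 0, 0, 1], [0, 0, 0, -0.15, 0, 0, 1]]]'

```text
clock: 21.22
tool_pos: [0.5539, 0.0889, 0.1355]
eef_rot: [-0.54, 0.456, -0.456, 0.54]
contact_force: [-0.3, -0.2, -0.3]
opening: 0.518
```

Call:
send_rows --motion '[[[0, 0, 0, -0.05, 0, 0, 1], [0, 0, 0, -0.05, 0, 0, 1], [0, 0, 0, -0.05, 0, 0, 1], [0, 0, 0, -0.05, 0, 0, 1], [0, 0, 0, 0, 0, 0, 1]]]'

```text
clock: 21.63
tool_pos: [0.5533, 0.0925, 0.1355]
eef_rot: [-0.54, 0.456, -0.456, 0.54]
contact_force: [0.7, 0.8, -1.0]
opening: 0.517
```

Run:
```python
from h import *
O=np.array([.5205,.2771,0]);Y=np.array([-.1692,.9856,0])
plan(O-.186*Y+[0,0,.135],.17,5)
```

```text
n 5 turn [-0.    -0.003 -0.   ] shift [-0.015  0.005 -0.01 ] | now [0.5533 0.0925 0.1355] qd opening 0.517 t 21.63 F [ 0.7  0.8 -1. ] q [-0.05  0.79 -0.34  1.86  0.45  0.57 -0.51]
```

Call:
send_rows --motion '[[[0, 0, 0, -0.05, 0, 0, 1], [0, 0, 0, -0.05, 0, 0, 1], [0, 0, 0, -0.05, 0, 0, 1], [0, 0, 0, 0, 0, 0, 1], [0, 0, 0, 0, 0, 0, 1]]]'

```text
clock: 22.05
tool_pos: [0.5528, 0.0949, 0.1355]
eef_rot: [0.541, -0.456, 0.456, -0.54]
contact_force: [0.8, -1.2, -1.2]
opening: 0.519
```

Call:
send_rows --motion '[[[0, 0, 0, -0.05, 0, 0, 1], [0, 0, 0, -0.05, 0, 0, 1], [0, 0, 0, 0, 0, 0, 1], [0, 0, 0, 0, 0, 0, 1], [0, 0, 0, 0, 0, 0, 1]]]'

```text
clock: 22.47
tool_pos: [0.5528, 0.095, 0.1354]
eef_rot: [0.541, -0.456, 0.457, -0.539]
contact_force: [1.5, -5.5, -2.0]
opening: 0.514
```

Run:
```python
from h import *
from plant import imaging
d=imaging.snapshot("side"); cv2.imwrite("pics/s14.png",d["img"][:,:,::-1]);crop("pics/s14.png","pics/s14c.png",170,150,150,120,5,10)
O=np.array([.5205,.2771,0]);Y=np.array([-.1692,.9856,0])
plan(O-.186*Y+[0,0,.135],.17,5)
```

```text
n 5 turn [ 0.001 -0.007  0.008] shift [ 0.011  0.004 -0.011] | now [0.5528 0.095  0.1354] qd opening 0.524 t 22.52 F [ 1.2 -4.4 -0.8] q [-0.06  0.79 -0.33  1.86  0.45  0.57 -0.52]
```

View pics/s14c.png

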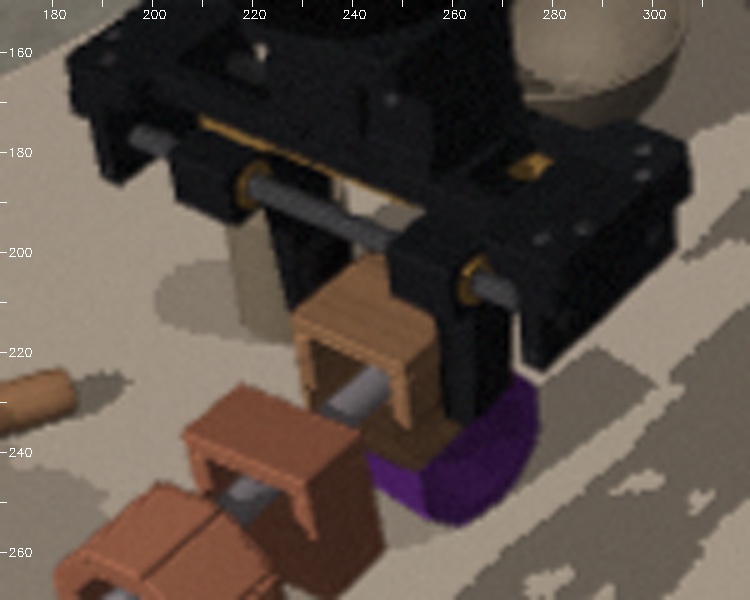

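The force rose to −5.5 N along y at the expected depth: the cap is home. Ease back a touch, lower 9–10 mm onto the rod, and release.

Call:
send_rows --motion '[[[0, 0, 0, 0.05, 0, 0, 1], [0, 0, 0, 0, 0.2, 0, 1], [0, 0, 0, 0, 0.2, 0, 1], [0, 0, 0, 0, 0.08, 0, 1], [0, 0, 0, 0, 0, 0, 1]]]'

```text
clock: 22.93
tool_pos: [0.5526, 0.095, 0.1253]
eef_rot: [0.541, -0.456, 0.457, -0.54]
contact_force: [2.7, -5.4, -1.7]
opening: 0.52
```

Call:
send_rows --motion '[[[0, 0, 0, 0, 0, 0, 0.3], [0, 0, 0, 0, 0, 0, -0.3], [0, 0, 0, 0, 0, 0, -1], [0, 0, 0, 0, 0, 0, -1], [0, 0, 0, 0, 0, 0, -1]]]'

```text
clock: 23.35
tool_pos: [0.5524, 0.0975, 0.1259]
eef_rot: [-0.54, 0.456, -0.455, 0.541]
contact_force: [-0.1, -0.2, -0.1]
opening: 0.796
```

Call:
send_rows --motion '[[[0, 0, 0, 0, 0, 0, -1], [0, 0, 0, 0, -0.3, 0, -1], [0, 0, 0, 0, -0.7, 0, -1], [0, 0, 0, 0, -1, 0, -1], [0, 0, 0, 0, -1, 0, -1]]]'

```text
clock: 23.77
tool_pos: [0.5522, 0.0965, 0.1867]
eef_rot: [0.541, -0.456, 0.456, -0.54]
contact_force: [-0.1, -0.4, 0.9]
opening: 0.999
```

Call:
send_rows --motion '[[[0, 0, 0, 0, -1, 0, -1], [0, 0, 0, 0.5, -1, 0, -1], [0, 0, 0, 1, -1, 0, -1], [0, 0, 0, 1, -1, 0, -1], [0, 0, 0, 1, -1, 0, -1]]]'

```text
clock: 24.18
tool_pos: [0.5642, 0.0268, 0.2875]
eef_rot: [-0.541, 0.456, -0.456, 0.541]
contact_force: [-0.1, -0.1, 0.7]
opening: 1.002
```

Run:
```python
from h import *
from plant import imaging
d=imaging.snapshot("side"); cv2.imwrite("pics/s15.png",d["img"][:,:,::-1]);crop("pics/s15.png","pics/s15c.png",130,180,150,120,5,10)
t=imaging.snapshot("top"); cv2.imwrite("pics/t15.png",t["img"][:,:,::-1])
plan([.56,0,.25],.17,5)
```

```text
n 5 turn [-0.016 -0.018  0.007] shift [ 0.22   0.392 -0.106] | now [0.5667 0.0235 0.2892] qd opening 0.998 t 24.28 F [ 0.8 -0.2 -0.9] q [ 0.15  0.59 -0.46  1.7   0.32  0.92 -0.27]
```

View pics/s15c.png

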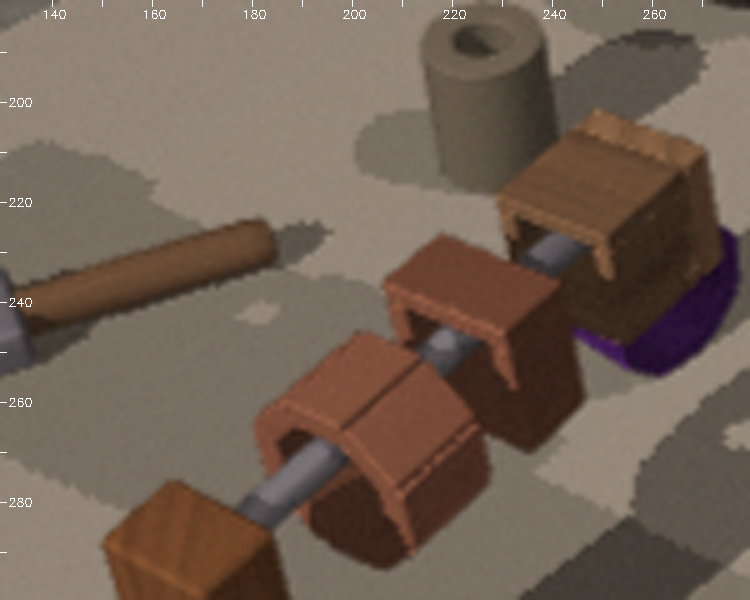

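View pics/t15.png

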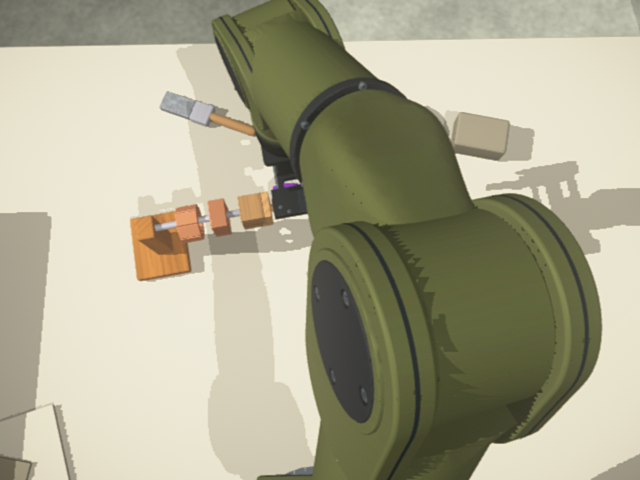

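Run:
```python
from h import *
s=load("side0"); O=np.array([.5205,.2771,0]);Y=np.array([-.1692,.9856,0]);X=np.array([.9856,.1692,0])
for y in(-.16,-.172): print(y,[proj(s,O+X*x+Y*y+[0,0,.143]).round(1) for x in(.023,-.023)])
print([proj(s,O+Y*y+X*x+[0,0,.1465]).round(1) for x,y in((.0125,-.0545),(-.0125,-.0545))])
```

```text
-0.16 [array([228. , 217.6]), array([251.1, 228.1])]
-0.172 [array([233. , 213.5]), array([255.9, 223.8])]
[array([186. , 258.2]), array([199. , 264.9])]
```

Call:
send_rows --motion '[[[0, 0, 0, 0.5, 0, 0, -1], [0, 0, 0, 0.3, 0, 0, -1], [0, 0, 0, 0, 0, 0, -1], [0, 0, 0, 0, 0, 0, -1], [0, 0, 0, 0, 0, 0, -1]]]'

```text
clock: 24.7
tool_pos: [0.5666, 0.0125, 0.2852]
eef_rot: [0.541, -0.456, 0.455, -0.541]
contact_force: [-1.2, 0.0, 0.2]
opening: 1.002
```

The cap's mouth edge, at (230,219)–(250,229), lies within 2 px of the fully-home prediction, (228,218)–(251,228). Both rings hang in order and the gripper is clear, so I'm handing in.

```bash
python3 -c "
from plant import job
print(job.finish_job())"
```

```text
the job is handed in; nothing more can be done
None
```

I hung the eight-sided ring nearest the post, hung the square ring outside it, and slid the wooden cap onto the rod's end until it met the tip. The job was handed in at about 25 s of the 66 s allowed; no verdict was reported.

**Last checks**
- **Rings:** the final side picture shows both hanging free, apart from each other and in the right order. By the commanded poses they sit about 72 mm and 122 mm from the stand's origin along the rod.
- **Cap:** the y force rose to about 5.5 N at the expected depth. After release, its mouth edge lay within 2 px of where it should be when fully home.
- **Arm:** the gripper was open and about 15 cm above the rod.
- **Look-alikes:** I did not touch the purple rings.

**Disagreement:** the post's top corners came out 3–4 px off in the side view, while the top view agreed to about 1 px. The fits had enough clearance that it made no difference.

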